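# Set the selector and hold the spring probe on the round test pad

## Task

Turn the knob on the grey selector box until its pointer points at the long mark. Then take the spring-tipped test probe out of its stand and press its tip lightly on the middle of the round pad of the circuit board in the tilted holder, with the probe square to the board and its spring tip pushed in about halfway (not bottomed). Finish holding the probe there, steady and still in the gripper, and leave the other things on the bench alone.

Things in the scene. Friction and masses are not known exactly. Their poses are not given: they have to be found in the camera images.
- meter: Fixed grey selector box, 130 (x) x 120 (y) x 45 mm high, origin at the centre of its underside. In the middle of its top is the knob; on the top face, six short white ticks stand round the knob and one long thick white mark (22 x 5 mm), from the knob towards the box's +x side, between two short ticks.
- knob (a joint): Angle of the knob in rad, 0 to 2.6, growing clockwise seen from above. At 0 its pointer points to the box's +y side, at 1.571 to the box's +x side, exactly at the long mark. It starts between 0.1 and 0.95 and stays where it is left (friction torque about 0.05 N m).
- knob_grip (a point): Point on the knob's vertical axis, 63 mm above the bench (18 mm above the box's top), at half height of its bar grip; axes turn with the knob. The knob is a black disc, 48 mm across, 6 mm high, with an upright bar 44 mm long along y, 14 mm thick along x, its top 30 mm above the box. The white line on the bar's +y end is the pointer.
- holder: Fixed holder, base 130 (x) x 110 (y) x 12 mm on the bench, four aluminium posts; carries the circuit board tilted 0.35 rad (20 degrees). Origin at the centre of the underside; z up; the lower edge of the board is on the -x side.
- board: Green circuit board clamped in the holder, 112 (x) x 94 (y) mm. Origin at the centre of its upper face, 62 mm above the bench; z is the face's outward normal (0.35 rad from vertical, leaning to the holder's -x), x points up the slope. Display 8 mm high along the upper edge, parts up to 6 mm high across the middle; near the lower edge three brass pads in a row: two 14 mm squares, one round.
- pad (a point): Centre of the round brass pad (18 mm across), on the board's upper face 30 mm down the slope and 24 mm to -y from the board's centre. Same axes as the board.
- stand: Fixed grey block, 75 x 75 x 65 mm high, with an upright 16 mm through hole in its middle in which the probe stands. Origin at the centre of its underside.
- probe: Loose test probe, about 80 g, no lead, 136 mm long, upright in the stand. Origin at the point of its free spring tip, z towards the handle. Along z: plunger 6 mm thick to 24 mm, shank 12 mm thick to 62, collar 30 mm thick from 60 to 66 (rests on the stand's top: the point hangs 5 mm above the bench), handle 18 x 18 mm square (flats across x and y) from 66 to 136. Centre of mass near z = 90 mm.
- tip (a point): The rounded end of the spring plunger (moves with the plunger); equal to the probe's origin while the spring is free.
- plunger (a joint): How far the spring tip is pushed into the probe, in m: 0 free, 0.014 bottomed. The spring takes about 1 N to start and 300 N/m more: 1.6 N at 2 mm, 3.1 N at 7 mm (halfway), 5.2 N when bottomed.
- spare_board: Loose small green circuit board, 70 x 55 x 13 mm high, lying on the bench; origin at the centre of its underside. Leave alone.
- screwdriver: Loose screwdriver lying on the bench, about 160 mm long along its x axis, up to 30 mm high. Leave alone.
- parts_tray: Loose open grey parts tray with four compartments, 90 x 70 x 25 mm high; origin at the centre of its underside. Leave alone.
- pen: Loose blue pen lying on the bench, 145 mm long, 9 mm thick. Leave alone.
Things that resemble listed ones, but are neither listed nor needed, are in the scene too. What is shaped like the holder but red is not meant. Leave any orange look-alike of the meter alone.

How it is judged:
By the outcome, as a careful person would: the job done as asked, in the order asked, and still so for the second after the job is handed in, while the arm keeps its last pose, push and grip.
It also fails if it takes over 48 s, if anything falls off the work surface, if the arm or the gripper's body presses on something with over 40 N, if the wrist force passes 120 N, or if a joint passes its speed limit or range.

## Robot

A 6-joint arm with a two-finger parallel gripper is mounted at the origin on the work surface. World frame = base frame: x ahead of the robot, y to its left, z up, the work surface at z = 0. Lengths are in mm, angles in rad, forces in N, time in s.
With the tool pointing down it reaches from about 350 to 975 mm from the base axis. Payload 7.1 kg.
Tool frame: the origin (TCP) lies at the very end of the fingers, on their centre line; the grasp point (between the pads) lies 19 mm behind it; z points along the fingers, x is the direction in which the jaws open and shut, and the axes are right-handed (so a half turn about z gives the same grasp; the last joint's range is limited). The gripper opens to 88 mm and grips with 3 to 60 N. Pads are 20 mm wide; open, the fingers measure 115 mm over their backs; the gripper's body (75 mm by 178 mm) begins 61 mm behind the grasp point.
Start: joints at [1.227, 0.423, 1.63, -0, 1.089, -0.019], TCP at [199.418, 592.315, 222.675] pointing down, gripper open.
Joint ranges: [-3, 3], [-0.9, 2.11], [0.09, 2.58], [-1.31, 4.45], [0.11, 2.69], [-2.54, 2.54]. Speed limits (rad/s): [2.39, 2.39, 3.01, 3.14, 3.14, 3.14].

## Interface

Orientations are given as a rotation vector (axis times angle).
In Python, from workcell import * gives the robot as it stands.
- The arm moves only by the tool arm_command, never from a script. Its argument "increments" is a list of rows, each a list of 2 entries, a list of its own where there are three numbers: the shift along the tool's x, y, z in cm, then the turn about the tool's z in degrees. In form: [[[dx, dy, dz], turn], ...]. A call has 1 to 20 rows; each row shifts and turns the pose as measured when the row begins, along the tool's axes as they then stand; what a row does not reach is not made up. A row lasts 1/10 s, in which the tool goes at most 50 mm and 8.59 degrees, less where a joint would pass 70% of its speed; a pose out of reach is approached as far as the arm can. A call is refused whole if a number of a shift passes 5 or a number of a turn 8.59, either way. A call with a gripper value outside its range is refused whole. "gripper" is the opening, from 0 (shut) to 1 (fully open), set as the call begins (left out, the last holds). The fingers move at their own pace and stop on an object; the grip force is fixed at half the most. Time passes only in rows, so rows that do not move let the fingers close. It gives the time, the measured TCP pose, the force and the opening at its end, in the units of the state.
- get_obs(): the state, without advancing time (a new reading comes with each control period).
- get_image(name): name is "side" or "top" or "wrist"; returns the picture (420x560x3 uint8, red, green, blue); there is no depth.
- camera_params(name): a dict with "K" (3x3 intrinsics, pixels), "rvec" (rotation vector, rad) and "tvec" (3), from world to camera coordinates, as OpenCV has them; the wrist camera has in their place "T_tool_cam" (4x4, takes a point from camera to tool coordinates, whose origin is the TCP and whose axes are the tool frame's). Camera axes: x right, y down, z forward; pixel columns grow to the right and rows downward; lengths in mm; the calibration is good to about 2 mm. A picture is of the moment at which its call begins: read the wrist's pose just before it. camera_params takes no time and is no camera call.
- close_job(): hands the job in, once; it reports no verdict.
The state is a dict: "t": time; "qpos": joint angles; "qvel": joint speeds; "joint_torque": joint torques, N m; "ee_pos": TCP position; "orientation": TCP orientation; "ft_force": force on the tool from outside, world axes, zero at the start; "moment": the same for the moment, N m; "width": finger opening in mm.
Only numpy, scipy, OpenCV 4.12 (cv2) and the standard library are available. Lean on these libraries where they do the work, as an engineer would, in place of code of your own. Each camera call takes 0.05 s, during which the arm holds its last target.

## Working session

There is one attempt and no reset: what is moved stays moved. The work goes in short steps, Python scripts to look and compute and a tool call to move; the robot and the scene stay as the last step left them, time stands still between calls to the robot, and variables do not carry over. Pictures are saved under pics/ and viewed, and the job is handed in when it is done.

Besides the shell and the picture viewer there is one more tool, called after "Emit:" as name([rows], argument=value, ...), one row to a line, values as JSON. arm_command: Moves the arm, as the interface text tells. Its arguments: {"type":"object","properties":{"increments":{"type":"array","items":{"type":"array"}},"gripper":{"type":"number"}},"required":["increments"]}

```bash
mkdir -p pics; ls
cat > h.py <<'E'
import numpy as np, cv2
from scipy.spatial.transform import Rotation as R
from workcell import *
def save(n,im): cv2.imwrite('pics/'+n+'.png',cv2.cvtColor(im,cv2.COLOR_RGB2BGR))
E
python3 - <<'E'
from h import *
for n in ['top','side','wrist']:
    o=get_obs(); im=get_image(n); np.save(n+'0.npy',im); save(n+'0',im); print(n,camera_params(n))
print(o)
E
```

```text
pics
top {'K': array([[386.91612163,   0.        , 285.35410822],
       [  0.        , 386.91612163, 215.59873367],
       [  0.        ,   0.        ,   1.        ]]), 'rvec': array([ 2.22573057, -2.17975698,  0.11428544]), 'tvec': array([ 26.17660034, 545.63768171, 890.91428034])}
side {'K': array([[498.79963712,   0.        , 280.53230999],
       [  0.        , 498.79963712, 200.47305606],
       [  0.        ,   0.        ,   1.        ]]), 'rvec': array([ 2.10884434, -0.45708495,  0.26669399]), 'tvec': array([-465.47135018,  218.45911505, 1128.84747356])}
wrist {'K': array([[358.77199509,   0.        , 280.78014933],
       [  0.        , 358.77199509, 206.14328929],
       [  0.        ,   0.        ,   1.        ]]), 'T_tool_cam': array([[ 9.99999756e-01,  1.68285659e-04, -6.78305072e-04,
        -7.37507767e-01],
       [ 1.15577415e-05,  9.66460479e-01,  2.56815384e-01,
        -6.92132897e+01],
       [ 6.98773391e-04, -2.56815329e-01,  9.66460242e-01,
        -1.62422219e+02],
       [ 0.00000000e+00,  0.00000000e+00,  0.00000000e+00,
         1.00000000e+00]])}
{'t': 0.1, 'qpos': array([ 1.22699893e+00,  4.23757117e-01,  1.63057341e+00,  2.32855849e-05,
        1.08864638e+00, -1.89988981e-02]), 'qvel': array([ 7.60843944e-05, -6.30236502e-04, -4.40629009e-04,  4.46714120e-04,
       -4.94827274e-04,  4.00837137e-07]), 'joint_torque': array([ 1.04774041e-03, -5.45609951e+01, -2.74324393e+01,  6.45945640e-02,
        1.88739836e-02, -3.47449122e-05]), 'ee_pos': array([199.25037842, 591.86541228, 221.99978955]), 'orientation': array([ 2.55077374e+00,  1.83257253e+00, -1.80762306e-03]), 'ft_force': array([-0.50847662, -0.13685216,  0.0709855 ]), 'moment': array([-0.03825733, -0.01636171,  0.01113934]), 'width': 87.48196652625217}
```

View pics/top0.png

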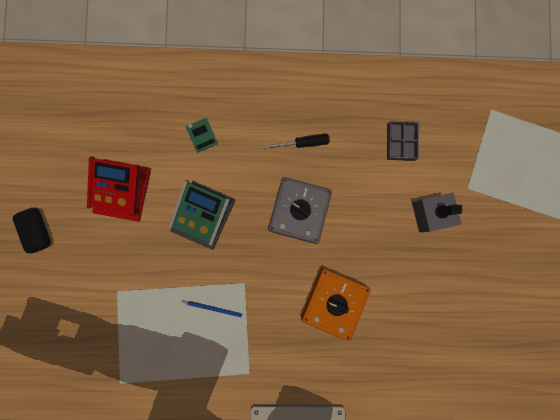

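View pics/side0.png

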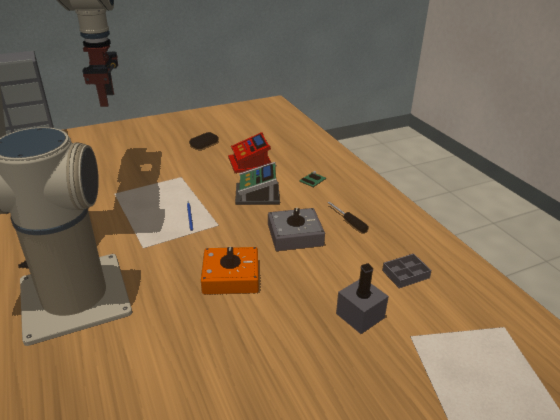

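View pics/wrist0.png

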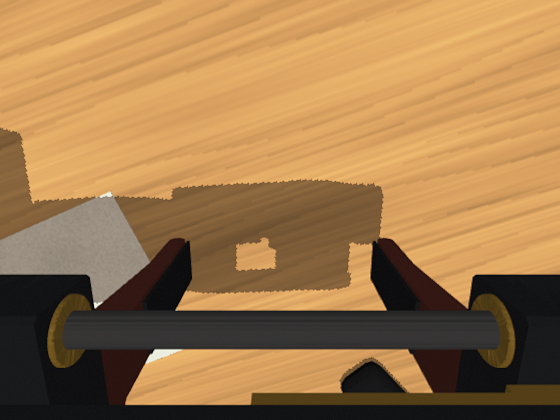

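Run:
```python
import numpy as np,cv2
im=np.load('top0.npy')[:,:,::-1]
c=[im[165:255,160:250],im[165:255,255:345],im[165:255,395:485]]
c=[cv2.resize(x,None,fx=4,fy=4,interpolation=cv2.INTER_CUBIC) for x in c]
cv2.imwrite('pics/c1.png',cv2.resize(np.hstack(c[:2]),(720,360)));cv2.imwrite('pics/c2.png',c[2])
s=np.load('side0.npy')[:,:,::-1]
cv2.imwrite('pics/c3.png',cv2.resize(s[155:335,220:420],None,fx=4,fy=4)[:600,:800])
```

```text
(no output)
```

View pics/c1.png

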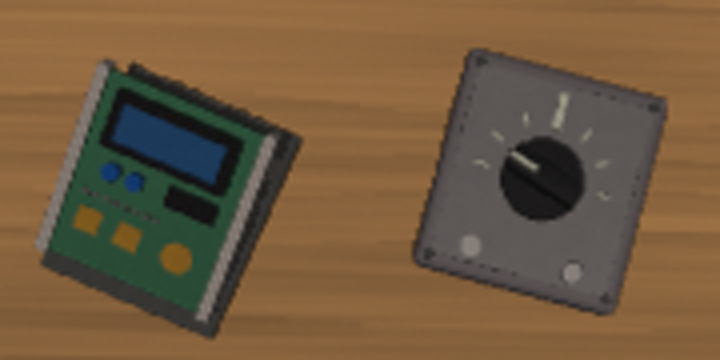

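View pics/c2.png

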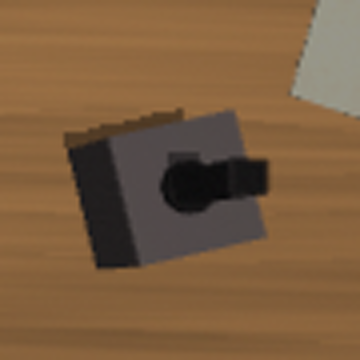

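View pics/c3.png

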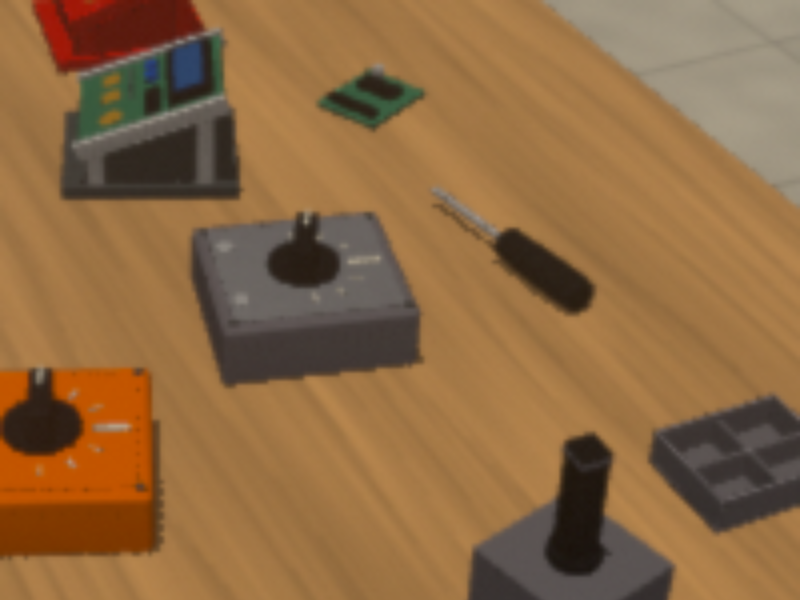

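```bash
cat >> h.py <<'E'
def ray(n,uv,obs=None):
    p=camera_params(n); K=p['K']; d=np.linalg.inv(K)@np.array([uv[0],uv[1],1.])
    if n=='wrist':
        T=p['T_tool_cam']; o=obs; Rt=R.from_rotvec(o['orientation']).as_matrix()
        return Rt@T[:3,3]+o['ee_pos'], Rt@T[:3,:3]@d
    Rm=cv2.Rodrigues(np.array(p['rvec']))[0]
    return -Rm.T@np.array(p['tvec']), Rm.T@d
def onz(n,uv,z,obs=None):
    c,d=ray(n,uv,obs); return c+d*(z-c[2])/d[2]
def proj(n,P,obs=None):
    p=camera_params(n)
    if n=='wrist':
        T=p['T_tool_cam'];Rt=R.from_rotvec(obs['orientation']).as_matrix()
        q=Rt.T@(np.array(P)-obs['ee_pos']); q=T[:3,:3].T@(q-T[:3,3])
    else:
        q=cv2.Rodrigues(np.array(p['rvec']))[0]@np.array(P)+np.array(p['tvec'])
    q=p['K']@q; return q[:2]/q[2]
def tri(rays):
    A=np.zeros((3,3));b=np.zeros(3)
    for c,d in rays:
        d=d/np.linalg.norm(d);M=np.eye(3)-np.outer(d,d);A+=M;b+=M@c
    P=np.linalg.solve(A,b); return P,[np.linalg.norm(np.cross(P-c,d/np.linalg.norm(d))) for c,d in rays]
E
python3 - <<'E'
from h import *
np.set_printoptions(precision=1,suppress=True)
co=[onz('top',u,45)[:2] for u in [(283,177),(331.75,189.5),(318,243.5),(268.75,230.5)]]
co=np.array(co);print(co,co.mean(0),np.linalg.norm(np.roll(co,-1,0)-co,axis=1))
print('knob',onz('top',(300.25,209.5),51), proj('side',[*co.mean(0),45]))
x=(co[0]+co[1]-co[2]-co[3]);print('yaw',np.arctan2(x[1],x[0]), )
# pointer line end
print('ptr',onz('top',(255+(513-360)/4,165+152/4),75))
# stand top corners
st=np.array([onz('top',(395+a/4,165+b/4),65)[:2] for a,b in [(108,140),(234,110),(267,236),(140,266)]])
print(st,st.mean(0),np.linalg.norm(np.roll(st,-1,0)-st,axis=1)); x=st[0]+st[1]-st[2]-st[3];print(np.arctan2(x[1],x[0]))
print('collar',onz('top',(395+188/4,165+187/4),71))
print('handle top',onz('top',(395+248/4,165+177/4),141))
# board pads
print('pad',onz('top',(160+177/4,165+259/4),51.7))
d=[onz('top',(160+a/4,165+b/4),z) for a,b,z in [(88,221,52),(126,238,52),(177,259,52)]];print(d)
o=get_obs();print(camera_params('wrist')['T_tool_cam'][:3,2],R.from_rotvec(o['orientation']).as_matrix())
E
```

```text
[[631.8  45.6]
 [605.7 -67.1]
 [481.1 -37.1]
 [508.4  75.5]] [556.7   4.2] [115.8 128.1 115.9 127. ]
knob [557.3   5.1  51. ] [295.2 222.2]
yaw -0.23715004930040187
ptr [569.3  22.6  75. ]
[[ 583.9 -269.5]
 [ 602.8 -342.2]
 [ 531.5 -360.4]
 [ 513.  -287.4]] [ 557.8 -314.9] [75.  73.6 75.2 73.1]
0.24865292347828621
collar [ 557.8 -312.6   71. ]
handle top [ 557.4 -312.8  141. ]
pad [506.9 219.9  51.7]
[array([527.1, 270. ,  52. ]), array([518. , 248.6,  52. ]), array([506.8, 219.8,  52. ])]
[-0.   0.3  1. ] [[ 0.3  0.9 -0. ]
 [ 0.9 -0.3 -0. ]
 [-0.  -0.  -1. ]]
```

Emit:
arm_command([
  [[0,0,0],8.2],
  [[0,0,0],8.2],
  [[0,0,0],8.2],
  [[0,0,0],8.2],
  [[0,0,0],8.2],
  [[0,0,0],8.2],
  [[0,0,0],8.2],
  [[0,0,0],8.2],
  [[0,0,0],8.2],
  [[0,0,0],8.2],
  [[0,0,0],8.2],
  [[0,0,0],8.2],
  [[0,0,0],8.2],
])

```text
t: 1.45
ee_pos: [198.2, 588.9, 217.5]
orientation: [2.947, -1.058, -0.0]
ft_force: [-0.2, -0.1, -0.6]
width: 87.8
```

```bash
cat >> h.py <<'E'
def delta(target,yaw=None):
    """target TCP xyz mm, yaw of tool x rad -> tool-axes shift cm, turn deg"""
    o=get_obs(); M=R.from_rotvec(o['orientation']).as_matrix()
    s=M.T@(np.array(target)-o['ee_pos'])/10
    y=np.arctan2(M[1,0],M[0,0])
    print('t',round(o['t'],2),'pos',o['ee_pos'].round(1),'yaw',round(y,3),'z-axis',M[:,2].round(4),'w',round(o['width'],1),'F',o['ft_force'].round(1))
    tn=None if yaw is None else np.degrees((y-yaw+np.pi)%(2*np.pi)-np.pi)
    print('shift cm',s.round(2),'turn',tn)
E
python3 -c "
from h import *
delta([557,4.7,200],-0.604)"
```

```text
t 1.45 pos [198.2 588.9 217.5] yaw -0.689 z-axis [-0.0035 -0.0097 -0.9999] w 87.8 F [-0.2 -0.1 -0.6]
shift cm [64.84 22.23  2.19] turn -4.8979578819793534
```

Emit:
arm_command([
  [[4,1.4,0],-1],
  [[4,1.4,0],-1],
  [[4,1.4,0],-1],
  [[4,1.4,0],-1],
  [[4,1.4,0],0],
  [[4,1.4,0],0],
  [[4,1.4,0],0],
  [[4,1.4,0],0],
  [[4,1.4,0],0],
  [[4,1.4,0],0],
  [[4,1.4,0],0],
  [[4,1.4,0],0],
  [[4,1.4,0],0],
  [[3,1,0],0],
  [[1,0.2,0],0],
])

```text
t: 2.95
ee_pos: [544.2, 82.7, 218.7]
orientation: [2.983, -0.952, -0.001]
ft_force: [-0.2, 0.5, -0.5]
width: 87.7
```

```bash
python3 -c "
from h import *
delta([557,4.7,200],-0.604)
o=get_obs();save('w1',get_image('wrist'));print(o['ee_pos'],o['orientation'])"
```

```text
t 2.95 pos [544.2  82.7 218.7] yaw -0.618 z-axis [-0.0041 -0.0099 -0.9999] w 87.7 F [-0.2  0.5 -0.5]
shift cm [5.56 5.59 1.94] turn -0.8063891558055493
[544.18763394  82.6916721  218.68292255] [ 2.98260761e+00 -9.52266012e-01 -1.38958128e-03]
```

View pics/w1.png

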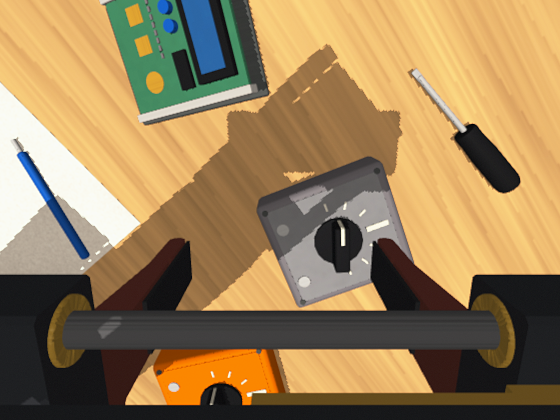

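```bash
python3 -c "
import cv2,numpy as np
im=cv2.imread('pics/w1.png')
a=cv2.resize(im[150:310,250:420],(680,640))[:600];cv2.imwrite('pics/w1a.png',a)
b=cv2.resize(im[0:130,90:280],None,fx=4,fy=4,interpolation=cv2.INTER_CUBIC);cv2.imwrite('pics/w1b.png',b)"
```

```text
(no output)
```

View pics/w1a.png

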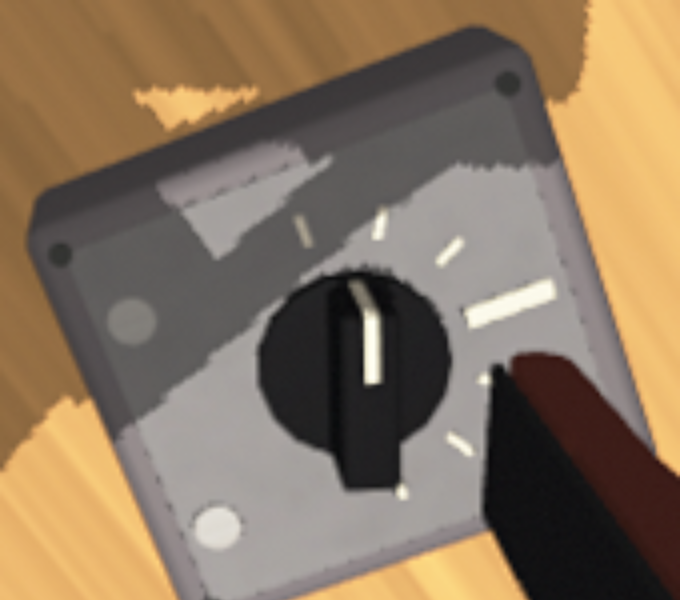

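View pics/w1b.png

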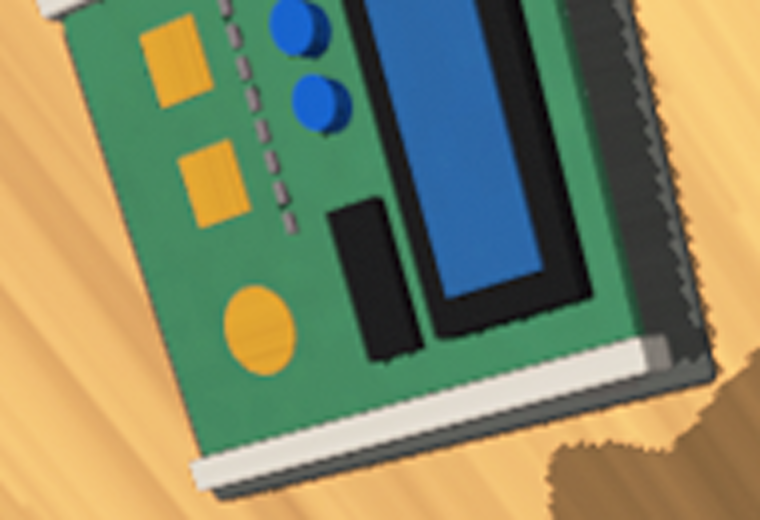

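Run:
```python
from h import *
np.set_printoptions(precision=1,suppress=True)
o=dict(ee_pos=np.array([544.18763394,82.6916721,218.68292255]),orientation=np.array([2.98260761,-.952266012,-.00138958]))
k=lambda a,b,z:onz('wrist',(250+a/4,150+b/4),z,o)[:2]
kc=k(354,362,51);print('disc',kc, k(354-96,362,51),k(354+96,362,51))
for e in [((373,382),(371,315)),((345,488),(340,310)),((400,485),(398,310))]:
    p,q=[k(*x,75) for x in e];d=q-p;print('bar',p,q,np.arctan2(d[1],d[0]))
p,q=k(468,318,45),k(554,290,45);d=q-p;print('mark',p,q,np.linalg.norm(d),np.arctan2(d[1],d[0]), 'centre line dir from disc',np.arctan2(*(((p+q)/2-kc)[::-1])))
P=[onz('wrist',(90+a/4,b/4),51.74,o) for a,b in [(176,61),(214,184),(260,330)]];print(P)
d=P[0]-P[2];print('row yaw (holder y)',np.arctan2(d[1],d[0]),np.linalg.norm(d))
```

```text
disc [559.4   4.1] [540.2  17.7] [578.5  -9.5]
bar [562.2   7.4] [570.6  21.3] 1.027125514806459
bar [542.6 -11. ] [565.5  26.3] 1.0197299522069345
bar [553.4 -17.8] [576.2  18.8] 1.014794503674593
mark [588.2  -5. ] [609.2 -11.1] 21.923822831222484 -0.2805783112920084 centre line dir from disc -0.29929544866618013
[array([529.8, 269.6,  51.7]), array([520.6, 247.3,  51.7]), array([509.3, 219.4,  51.7])]
row yaw (holder y) 1.1840928394369872 54.15046804209802
```

```bash
python3 -c "
from h import *
delta([558.5,4.5,100],-0.56)"
```

```text
t 3.0 pos [544.6  82.8 218.7] yaw -0.618 z-axis [-0.0037 -0.01   -0.9999] w 87.7 F [ 1.4 -1.2 -0.4]
shift cm [ 5.64  5.45 11.94] turn -3.3233468981839054
```

Emit:
arm_command([
  [[2,2,2],-1.5],
  [[2,2,3],-1],
  [[1.2,1.0,3],-0.5],
  [[0.4,0.4,2.5],0],
  [[0,0,1],0],
])

```text
t: 3.5
ee_pos: [560.7, 8.3, 102.8]
orientation: [3.012, -0.868, 0.003]
ft_force: [-0.6, 0.1, 0.2]
width: 87.8
```

```bash
python3 -c "
from h import *
delta([558.5,4.5,56],-0.56)"
```

```text
t 3.5 pos [560.7   8.3 102.8] yaw -0.561 z-axis [ 1.0e-04 -7.7e-03 -1.0e+00] w 87.8 F [-0.6  0.1  0.2]
shift cm [-0.    0.41  4.68] turn -0.060029738646990384
```

Emit:
arm_command([
  [[0,0.2,2],0],
  [[0,0.1,1.8],0],
  [[0,0.1,0.8],0],
  [[0,0,0.2],0],
])

```text
t: 3.9
ee_pos: [556.9, 9.3, 53.5]
orientation: [3.014, -0.863, 0.0]
ft_force: [0.2, 0.8, -0.1]
width: 87.7
```

```bash
python3 -c "
from h import *
delta([558.5,4.5,56],-0.56)
save('w2',get_image('wrist'))"
```

```text
t 3.9 pos [556.9   9.3  53.5] yaw -0.558 z-axis [-0.0018 -0.0068 -1.    ] w 87.7 F [ 0.2  0.8 -0.1]
shift cm [ 0.39  0.33 -0.25] turn 0.1336484943248765
```

View pics/w2.png

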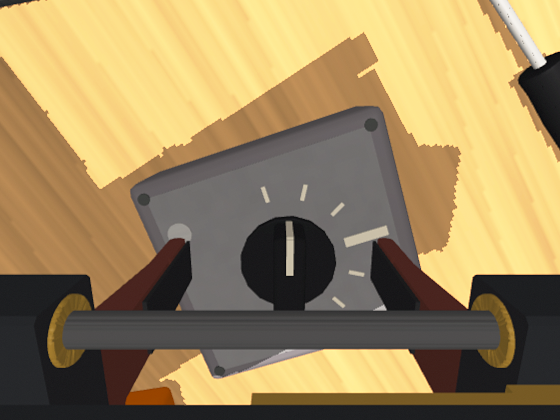

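Emit:
arm_command([
  [[0.35,0.3,-0.2],0],
  [[0.1,0.1,-0.1],0],
])

```text
t: 4.15
ee_pos: [559.7, 4.2, 58.4]
orientation: [3.015, -0.861, 0.003]
ft_force: [-0.1, -0.5, -0.1]
width: 87.8
```

```bash
python3 -c "
from h import *
delta([558.5,4.5,55],-0.56)"
```

```text
t 4.15 pos [559.7   4.2  58.4] yaw -0.556 z-axis [ 4.0e-04 -6.7e-03 -1.0e+00] w 87.8 F [-0.1 -0.5 -0.1]
shift cm [-0.12  0.04  0.33] turn 0.21625463906308498
```

Emit:
arm_command([
  [[-0.1,0,0.3],0],
  [[0,0,0],0],
  [[0,0,0],0],
  [[0,0,0],0],
  [[0,0,0],0],
  [[0,0,0],0],
  [[0,0,0],0],
], gripper=0)

```text
t: 4.85
ee_pos: [560.4, 4.3, 57.4]
orientation: [3.015, -0.863, 0.009]
ft_force: [0.4, -1.0, -0.3]
width: 35.4
```

Emit:
arm_command([
  [[0,0,0],0],
  [[0,0,0],0],
  [[0,0,0],0],
  [[0,0,0],0],
  [[0,0,0],0],
])

```text
t: 5.35
ee_pos: [558.6, 5.2, 57.2]
orientation: [3.015, -0.864, 0.003]
ft_force: [-0.3, 0.0, 0.2]
width: 13.9
```

```bash
python3 -c "
from h import *
delta([558.5,4.5,55],-0.56)
save('w3',get_image('wrist'))"
```

```text
t 5.35 pos [558.6   5.2  57.2] yaw -0.558 z-axis [ 6.0e-04 -5.4e-03 -1.0e+00] w 13.9 F [-0.3  0.   0.2]
shift cm [0.03 0.07 0.22] turn 0.11006638447081835
```

View pics/w3.png

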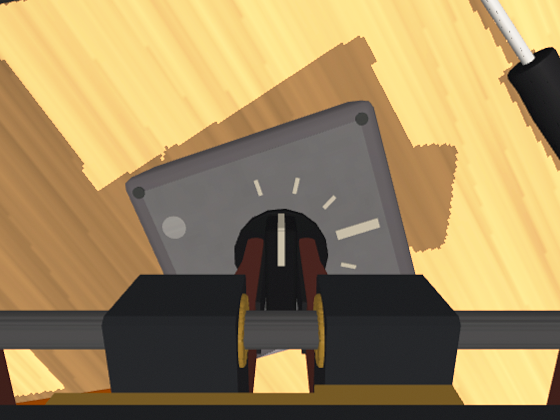

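Run:
```python
from h import *
o=get_obs()
im=cv2.imread('pics/w3.png')
g=im[200:265,325:395]; m=(g.min(2)>165).astype(np.uint8)
n,l,s,c=cv2.connectedComponentsWithStats(m)
i=1+np.argmax(s[1:,4]); ys,xs=np.where(l==i); print(s[i],c[i]+[325,200])
pts=np.array([onz('wrist',(x+325,y+200),45,o)[:2] for x,y in zip(xs,ys)])
cc=pts.mean(0);u,sv,vt=np.linalg.svd(pts-cc);d=vt[0]*np.sign(vt[0][0]);print('mark',cc,np.arctan2(d[1],d[0]),np.ptp(pts@d))
k=o['ee_pos'][:2];print('from tcp',np.arctan2(*(cc-k)[::-1]))
a,b=[onz('wrist',u,45,o)[:2] for u in [(139,192.5),(362,118.5)]];d=b-a;print('holes',np.arctan2(d[1],d[0]),np.linalg.norm(d))
```

```text
[ 12  19  42  20 318] [357.55974843 228.4591195 ]
mark [598.71970405  -6.80757173] -0.2413634079169851 21.376382308552593
from tcp -0.29176968849937757
holes -0.24088546171291841 114.67966051178391
```

Emit:
arm_command([
  [[0,0,0],4],
  [[0,0,0],8],
  [[0,0,0],8],
  [[0,0,0],8],
  [[0,0,0],8],
  [[0,0,0],8],
  [[0,0,0],8],
  [[0,0,0],6],
  [[0,0,0],2],
  [[0,0,0],0],
])

```text
t: 6.4
ee_pos: [558.9, 4.6, 57.2]
orientation: [2.131, -2.303, 0.007]
ft_force: [1.1, 0.9, 0.6]
width: 13.9
```

```bash
python3 -c "
from h import *
delta([558.6,5,57],-1.811)"
```

```text
t 6.4 pos [558.9   4.6  57.2] yaw -1.648 z-axis [ 0.     -0.0058 -1.    ] w 13.9 F [1.1 0.9 0.6]
shift cm [-0.04  0.03  0.02] turn 9.326803815403649
```

Emit:
arm_command([
  [[0,0,0],4],
  [[0,0,0],3.5],
  [[0,0,0],1.3],
  [[0,0,0],0],
  [[0,0,0],0],
])

```text
t: 6.9
ee_pos: [558.9, 4.5, 57.2]
orientation: [1.949, -2.459, 0.006]
ft_force: [-0.8, 0.7, 0.6]
width: 13.8
```

```bash
python3 -c "
from h import *
delta([558.6,5,57],-1.811);o=get_obs();save('w4',get_image('wrist'));print(o['ee_pos'].tolist(),o['orientation'].tolist())"
```

```text
t 6.9 pos [558.9   4.5  57.2] yaw -1.801 z-axis [-4.0e-04 -5.6e-03 -1.0e+00] w 13.8 F [-0.8  0.7  0.6]
shift cm [-0.04  0.04  0.02] turn 0.5736864829805206
[558.865705023197, 4.501420574903976, 57.180373906916394] [1.9492666436492392, -2.458870127132049, 0.006467499267925281]
```

View pics/w4.png

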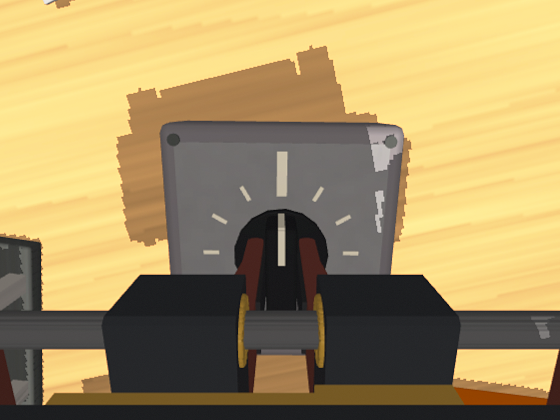

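Emit:
arm_command([
  [[0,0,0],0.6],
  [[0,0,0],0],
])

```text
t: 7.15
ee_pos: [558.9, 4.5, 57.2]
orientation: [1.937, -2.469, 0.007]
ft_force: [-0.9, 0.4, 0.9]
width: 13.8
```

Emit:
arm_command([
  [[0,0,0],0],
  [[0,0,0],0],
  [[0,0,0],0],
  [[0,0,0],0],
  [[0,0,0],0],
], gripper=1)

```text
t: 7.65
ee_pos: [559.3, 4.3, 57.2]
orientation: [1.938, -2.468, 0.008]
ft_force: [0.2, -0.1, 0.4]
width: 50.6
```

```bash
python3 -c "
from h import *
delta([558.6,5,200],-1.811)"
```

```text
t 7.65 pos [559.3   4.3  57.2] yaw -1.81 z-axis [ 5.e-04 -6.e-03 -1.e+00] w 50.6 F [ 0.2 -0.1  0.4]
shift cm [  0.03   0.05 -14.28] turn 0.05423860142208823
```

Emit:
arm_command([
  [[0,0,-2],0],
  [[0,0,-4.5],0],
  [[0,0,-4.5],0],
  [[0,0,-3],0],
])

```text
t: 8.05
ee_pos: [555.6, 5.2, 196.2]
orientation: [1.933, -2.46, -0.004]
ft_force: [0.9, -0.2, 0.3]
width: 82.0
```

```bash
python3 -c "
from h import *
delta([558,-313,200],0.25);save('w5',get_image('wrist'))"
```

```text
t 8.05 pos [555.6   5.2 196.2] yaw -1.81 z-axis [-0.0115 -0.006  -0.9999] w 82.0 F [ 0.9 -0.2  0.3]
shift cm [30.86 -7.76 -0.19] turn -118.01896014694192
```

View pics/w5.png

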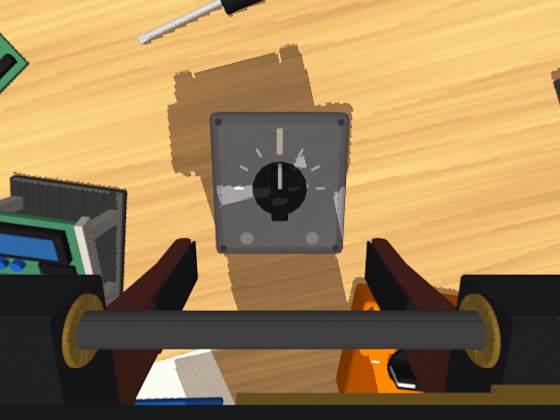

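Emit:
arm_command([
  [[2.5,-0.7,0],-4],
  [[4.3,-0.8,0],0],
  [[4.3,-0.8,0],0],
  [[4.3,-0.8,0],0],
  [[4.3,-0.8,0],0],
  [[4.3,-0.8,0],0],
  [[3,-0.6,0],0],
  [[0,0,0],-4],
  [[0,0,0],-8],
  [[0,0,0],-8],
  [[0,0,0],-8],
  [[0,0,0],-8],
  [[0,0,0],-8],
  [[0,0,0],-8],
  [[0,0,0],-8],
  [[0,0,0],-8],
  [[0,0,0],-8],
  [[0,0,0],-8],
  [[0,0,0],-8],
  [[0,0,0],-8],
])

```text
t: 10.1
ee_pos: [563.8, -281.8, 199.9]
orientation: [3.134, 0.124, -0.001]
ft_force: [0.1, -0.3, -0.2]
width: 88.0
```

```bash
python3 -c "
from h import *
delta([558,-313,200],0.25);o=get_obs();save('w6',get_image('wrist'));print(o['ee_pos'].tolist(),o['orientation'].tolist())"
```

```text
t 10.1 pos [ 563.8 -281.8  199.9] yaw 0.079 z-axis [-4.0e-04 -5.4e-03 -1.0e+00] w 88.0 F [ 0.1 -0.3 -0.2]
shift cm [-0.83  3.07  0.01] turn -9.775815819821243
[563.8282683395288, -281.77110443041386, 199.92621174546773] [3.1337792979920103, 0.124448105344385, -0.0009178607056125023]
```

View pics/w6.png

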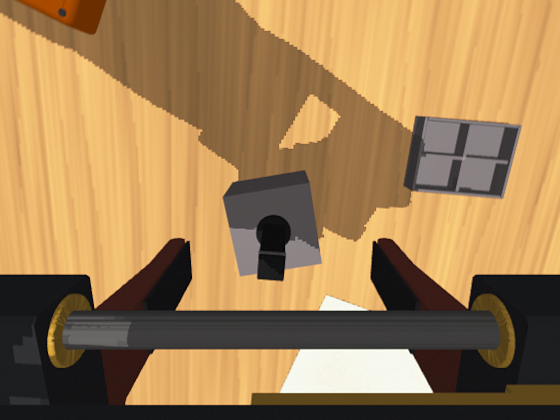

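```bash
python3 -c "
import cv2,numpy as np
im=cv2.imread('pics/w6.png')[190:300,220:330]
im=cv2.resize(im,None,fx=5.4,fy=5.4,interpolation=cv2.INTER_CUBIC);im=np.clip((im/255.)**.5*255,0,255).astype(np.uint8);cv2.imwrite('pics/w6a.png',im)"
```

```text
(no output)
```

View pics/w6a.png

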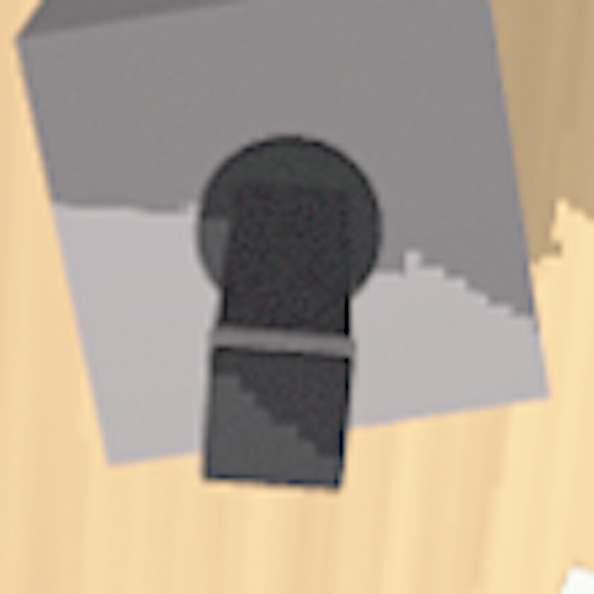

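Run:
```python
from h import *
np.set_printoptions(precision=3,suppress=True)
o=dict(ee_pos=np.array([563.828,-281.771,199.926]),orientation=np.array([3.13378,.124448,-.000918]))
c=np.array([onz('wrist',(220+a/5.4,190+b/5.4),141,o)[:2] for a,b in [(213,347),(352,353),(342,488),(205,478)]])
print(c,c.mean(0),np.linalg.norm(np.roll(c,-1,0)-c,axis=1))
for i in range(4):
    d=np.roll(c,-1,0)[i]-c[i];print(np.arctan2(d[1],d[0]))
print('collar',onz('wrist',(220+290/5.4,190+226/5.4),71,o))
st=np.array([onz('wrist',(220+a/5.4,190+b/5.4),65,o)[:2] for a,b in [(18,40),(488,-30),(548,395),(108,465)]]);print(st.mean(0))
```

```text
[[ 551.894 -306.107]
 [ 568.961 -305.535]
 [ 569.214 -323.78 ]
 [ 552.02  -323.781]] [ 560.522 -314.801] [17.076 18.247 17.194 17.675]
0.03349839981615812
-1.5569077538887566
-3.141538081483034
1.5778905579644427
collar [ 560.549 -314.305   71.   ]
[ 560.634 -316.09 ]
```

Emit:
arm_command([
  [[-0.4,1.6,0],2],
  [[-0.2,1.3,0],1.5],
  [[0,0.3,0],0],
])

```text
t: 10.45
ee_pos: [559.4, -316.5, 199.6]
orientation: [3.136, 0.02, -0.002]
ft_force: [0.1, 0.4, -0.1]
width: 87.4
```

```bash
python3 -c "
from h import *
delta([560,-314.5,82],0.015);save('w7',get_image('wrist'))"
```

```text
t 10.45 pos [ 559.4 -316.5  199.6] yaw 0.013 z-axis [-0.001  -0.0055 -1.    ] w 87.4 F [ 0.1  0.4 -0.1]
shift cm [ 0.08 -0.26 11.76] turn -0.12324718302988621
```

View pics/w7.png

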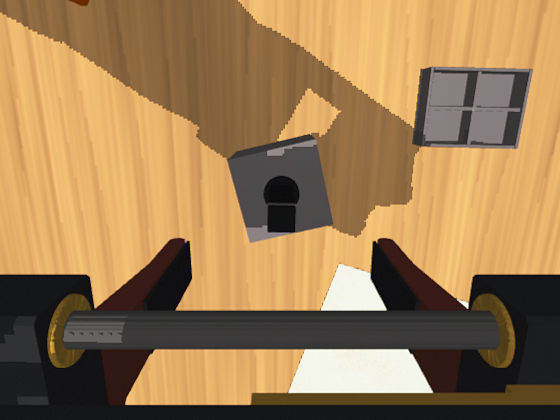

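Emit:
arm_command([
  [[0,-0.2,2.5],0],
  [[0,0,3.5],0],
  [[0,0,3.0],0],
  [[0,0,1.5],0],
  [[0,0,0.3],0],
])

```text
t: 11.0
ee_pos: [560.9, -318.3, 90.4]
orientation: [3.134, 0.006, 0.006]
ft_force: [-0.2, 0.7, -0.2]
width: 87.7
```

```bash
python3 -c "
from h import *
delta([560,-314.5,82],0.015)"
```

```text
t 11.0 pos [ 560.9 -318.3   90.4] yaw 0.004 z-axis [ 0.0041 -0.008  -1.    ] w 87.7 F [-0.2  0.7 -0.2]
shift cm [-0.09 -0.39  0.84] turn -0.6222155468311555
```

Emit:
arm_command([
  [[0,-0.3,0.7],-0.6],
  [[0,-0.1,0.1],0],
])

```text
t: 11.2
ee_pos: [561.5, -314.7, 82.8]
orientation: [3.133, 0.023, 0.008]
ft_force: [0.9, 1.0, -0.5]
width: 87.6
```

```bash
python3 -c "
from h import *
delta([560,-314.5,82],0.015)"
```

```text
t 11.2 pos [ 561.5 -314.7   82.8] yaw 0.014 z-axis [ 0.0049 -0.0084 -1.    ] w 87.6 F [ 0.9  1.  -0.5]
shift cm [-0.15 -0.02  0.08] turn -0.02909070584537412
```

Close on the handle.

Emit:
arm_command([
  [[-0.1,0,0.05],0],
  [[0,0,0],0],
  [[0,0,0],0],
  [[0,0,0],0],
  [[0,0,0],0],
  [[0,0,0],0],
  [[0,0,0],0],
  [[0,0,0],0],
  [[0,0,0],0],
  [[0,0,0],0],
  [[0,0,0],0],
], gripper=0)

```text
t: 12.3
ee_pos: [561.3, -315.6, 86.2]
orientation: [3.13, 0.023, 0.012]
ft_force: [0.8, -0.4, 0.8]
width: 17.9
```

```bash
python3 -c "
from h import *
delta([560,-314.5,122],0.015)"
```

```text
t 12.3 pos [ 561.3 -315.6   86.2] yaw 0.015 z-axis [ 0.0077 -0.011  -0.9999] w 17.9 F [ 0.8 -0.4  0.8]
shift cm [-0.1  -0.07 -3.58] turn -0.008566877987975821
```

Emit:
arm_command([
  [[0,0,-1],0],
  [[0,0,-1.8],0],
  [[0,0,-1],0],
  [[0,0,-0.2],0],
  [[0,0,0],0],
])

```text
t: 12.8
ee_pos: [562.1, -314.9, 128.6]
orientation: [3.13, 0.023, 0.016]
ft_force: [0.1, -0.1, -1.8]
width: 17.6
```

```bash
python3 -c "
from h import *
delta([560,-314.5,131],0.015);save('s1',get_image('side')[220:340,310:450].repeat(4,0).repeat(4,1))"
```

```text
t 12.8 pos [ 562.1 -314.9  128.6] yaw 0.015 z-axis [ 0.01   -0.0111 -0.9999] w 17.6 F [ 0.1 -0.1 -1.8]
shift cm [-0.21 -0.04 -0.24] turn -0.026194538255636935
```

View pics/s1.png

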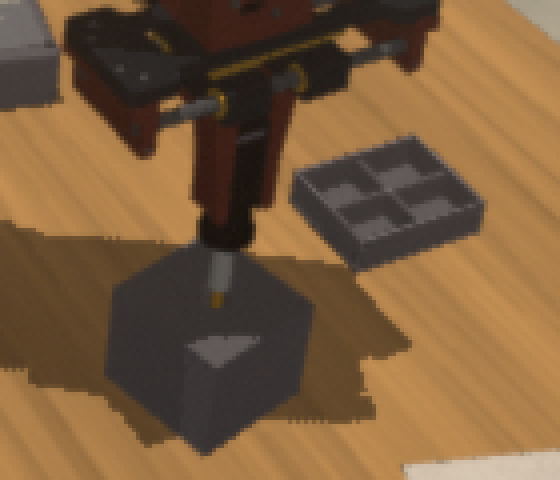

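Emit:
arm_command([
  [[0,-0.5,0],0],
  [[0,-0.5,0],0],
  [[0,-0.5,0],0],
  [[0,-0.5,0],0],
  [[0,-0.5,0],0],
  [[0,0,0],0],
])

```text
t: 13.45
ee_pos: [561.2, -295.8, 127.3]
orientation: [3.117, 0.027, 0.016]
ft_force: [-0.2, -1.4, -1.7]
width: 17.7
```

```bash
python3 -c "
from h import *
delta([560,-314.5,131],0.015);save('s2',get_image('side')[220:340,310:450].repeat(4,0).repeat(4,1))"
```

```text
t 13.45 pos [ 561.2 -295.8  127.3] yaw 0.018 z-axis [ 0.0104 -0.0247 -0.9996] w 17.7 F [-0.2 -1.4 -1.7]
shift cm [-0.15  1.88 -0.33] turn 0.1573180365149008
```

View pics/s2.png

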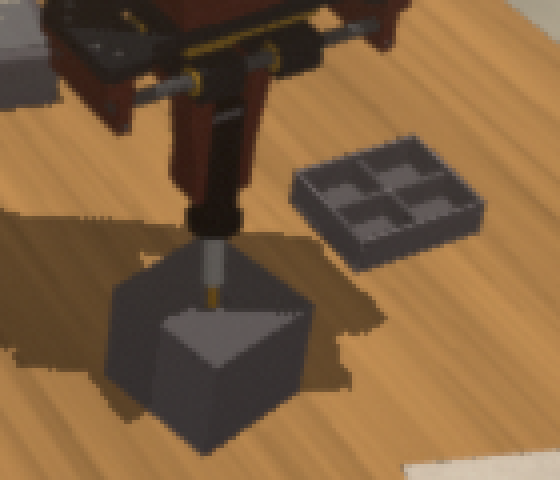

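Emit:
arm_command([
  [[0,-0.6,0],0],
  [[0,-0.6,0],0],
  [[0,-0.6,0],0],
  [[0,-0.4,0],0],
  [[0,0,0],0],
])

```text
t: 14.0
ee_pos: [560.3, -278.0, 125.0]
orientation: [3.108, 0.03, 0.016]
ft_force: [-0.3, -2.3, 0.9]
width: 18.0
```

```bash
python3 -c "
from h import *
delta([560,-314.5,131],0.015);save('s3',get_image('side')[220:340,310:450].repeat(4,0).repeat(4,1));save('w8',get_image('wrist'))"
```

```text
t 14.0 pos [ 560.3 -278.   125. ] yaw 0.019 z-axis [ 0.0103 -0.0334 -0.9994] w 18.0 F [-0.3 -2.3  0.9]
shift cm [-0.1   3.67 -0.47] turn 0.25300595772247725
```

View pics/s3.png

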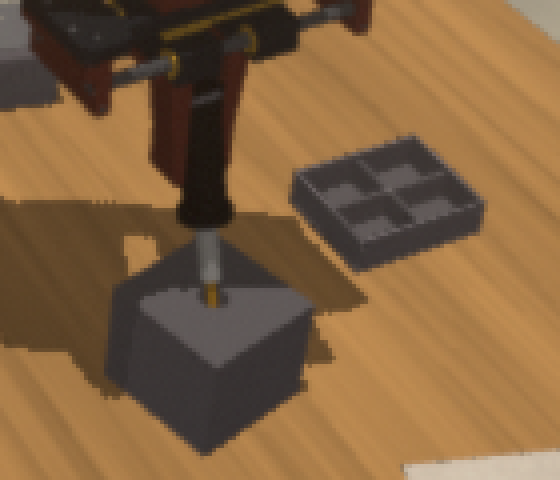

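View pics/w8.png

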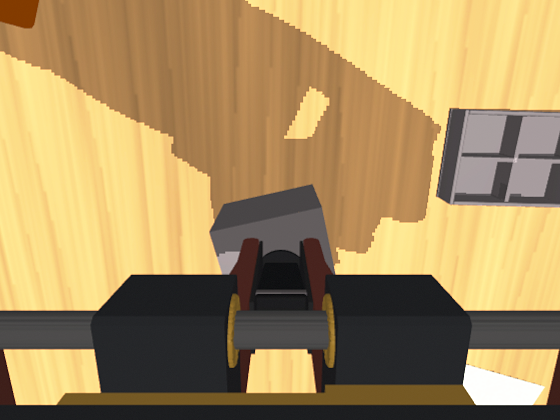

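Emit:
arm_command([
  [[0,0,-2],0],
  [[0,0,-3],0],
  [[0,0,-3],0],
  [[0,0,-2],0],
  [[0,0,0],0],
  [[0,0,0],0],
])

```text
t: 14.7
ee_pos: [557.4, -269.9, 224.2]
orientation: [3.119, 0.028, 0.005]
ft_force: [-0.1, 0.7, -1.4]
width: 17.7
```

```bash
python3 -c "
from h import *
delta([560,-314.5,131],0.015);o=get_obs();print(o['ee_pos'].tolist(),o['orientation'].tolist())
a=get_image('wrist');print(get_obs()['ee_pos'].tolist());b=get_image('side');c=get_image('top');print(get_obs()['ee_pos'].tolist());save('w9',a);save('s4f',b);save('t4f',c);save('s4',b[160:310,300:450].repeat(4,0).repeat(4,1))"
```

```text
t 14.7 pos [ 557.4 -269.9  224.2] yaw 0.018 z-axis [ 0.0034 -0.0226 -0.9997] w 17.7 F [-0.1  0.7 -1.4]
shift cm [0.15 4.25 9.42] turn 0.1653379959754564
[557.3879195713973, -269.9316428454869, 224.18521881851655] [3.1188825776427502, 0.027839144765352885, 0.005028302371290832]
[557.422948634597, -270.0010665142191, 224.02845176807338]
[557.0448337102016, -270.0764200611023, 223.3639474375029]
```

View pics/s4.png

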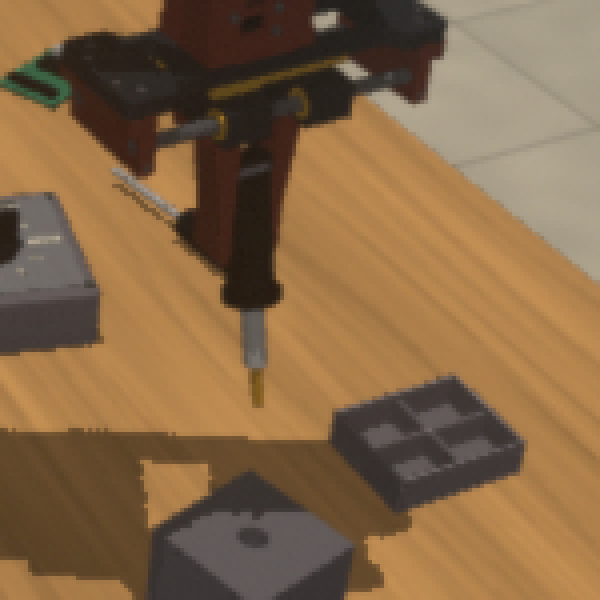

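View pics/w9.png

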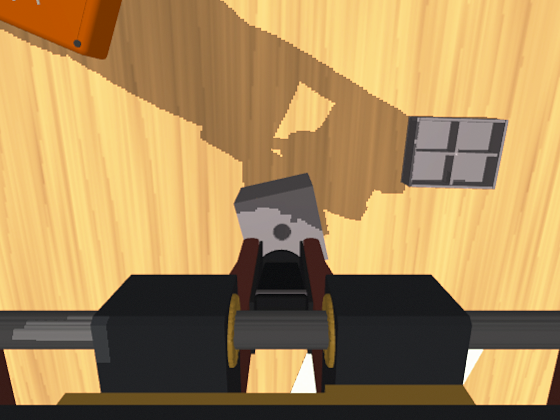

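View pics/t4f.png

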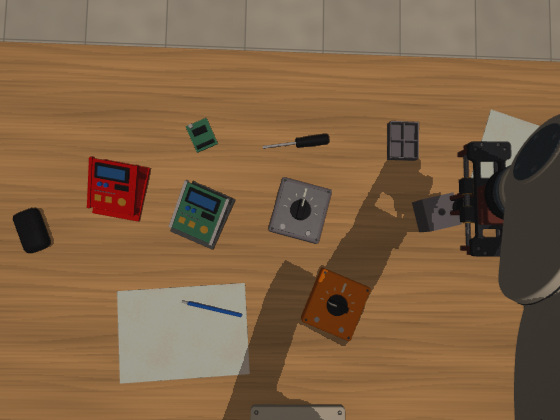

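```bash
cat >> h.py <<'E'
def toolplane(uv,obs,cam='side',x0=0.):
    c,d=ray(cam,uv); M=R.from_rotvec(obs['orientation']).as_matrix()
    c=M.T@(c-obs['ee_pos']);d=M.T@d; return c+d*(x0-c[0])/d[0]
E
python3 - <<'E'
from h import *
np.set_printoptions(precision=2,suppress=True)
o=dict(ee_pos=np.array([557.42,-270.0,224.03]),orientation=np.array([3.11888,.027839,.005028]))
M=R.from_rotvec(o['orientation']).as_matrix()
im=cv2.imread('pics/s4f.png')
f=lambda a,b:(300+a/4-.5+.5,160+b/4)
# axis centre points per row: plunger, shank by mask
import sys
pts={}
for nm,(a,b) in dict(tip=(258,406),pl_sh=(257,368),sh_mid=(255.5,340),sh_top=(254,310),collar=(252,295),htop=(256,150)).items():
    p=toolplane(f(a,b),o);pts[nm]=p;print(nm,p)
t=pts['tip']
for k in ['pl_sh','sh_top','collar']:
    v=t-pts[k];print(k,'len',np.linalg.norm(v),'ang',np.degrees(np.arctan2(v[1],v[2])))
g=np.array([0,0,-19]);v=t-g;print('grasp',np.linalg.norm(v),np.degrees(np.arctan2(v[1],v[2])))
w=M@(v/np.linalg.norm(v));print(w,np.degrees(np.arccos(-w[2])))
E
python3 -c "
import cv2;im=cv2.imread('pics/s4f.png')[190:270,330:400];cv2.imwrite('pics/s4z.png',cv2.resize(im,None,fx=7.5,fy=7.5,interpolation=cv2.INTER_CUBIC))"
```

```text
tip [ 0.   33.52 77.08]
pl_sh [ 0.   29.23 55.67]
sh_mid [ 0.   25.5  40.54]
sh_top [ 0.   21.63 24.43]
collar [ 0.   18.71 17.09]
htop [  0.     9.62 -62.92]
pl_sh len 21.826296168583212 ang 11.329962752047061
sh_top len 53.97088700846814 ang 12.72541614507951
collar len 61.783492022616336 ang 13.873202543205739
grasp 101.7557146501519 19.234901316868
[ 0.01 -0.35 -0.94] 20.53119004053531
```

View pics/s4z.png

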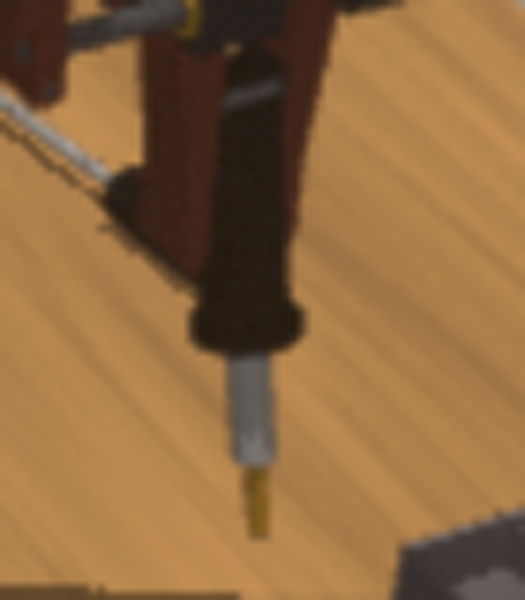

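Emit:
arm_command([
  [[0,0,0],-5],
  [[0,0,0],-8],
  [[0,0,0],-8],
  [[0,0,0],-8],
  [[0,0,0],-8],
  [[0,0,0],-8],
  [[0,0,0],-8],
  [[0,0,0],-7],
  [[0,0,0],-3],
  [[0,0,0],-1],
  [[0,0,0],0],
])

```text
t: 15.95
ee_pos: [550.2, -266.4, 206.9]
orientation: [-2.607, -1.745, 0.035]
ft_force: [0.3, -0.2, -0.9]
width: 18.0
```

```bash
python3 -c "
from h import *
delta([509,219,200],1.184);o=get_obs();print(o['ee_pos'].tolist(),o['orientation'].tolist())
b=get_image('side');save('s5f',b);print(ray('side',(280,200)))
print([ (proj('side',p),) for p in [o['ee_pos']]])
u,v=proj('side',o['ee_pos']).astype(int);print(u,v);save('s5',cv2.resize(b[v-60:v+50,u-55:u+55],None,fx=5.4,fy=5.4,interpolation=cv2.INTER_CUBIC))"
```

```text
t 15.95 pos [ 550.2 -266.4  206.9] yaw 1.18 z-axis [-0.021  -0.0091 -0.9997] w 18.0 F [ 0.3 -0.2 -0.9]
shift cm [ 43.32 -22.3    0.33] turn -0.2340706823559954
[550.2127224400343, -266.42152553899854, 206.85093873516396] [-2.6071262281455536, -1.745208418872063, 0.03529920895272838]
(array([  64.08860363, -942.85196208,  803.49698807]), array([ 0.35882588,  0.75913101, -0.54310785]))
[(array([353.70153813, 228.73187535]),)]
353 228
```

View pics/s5.png

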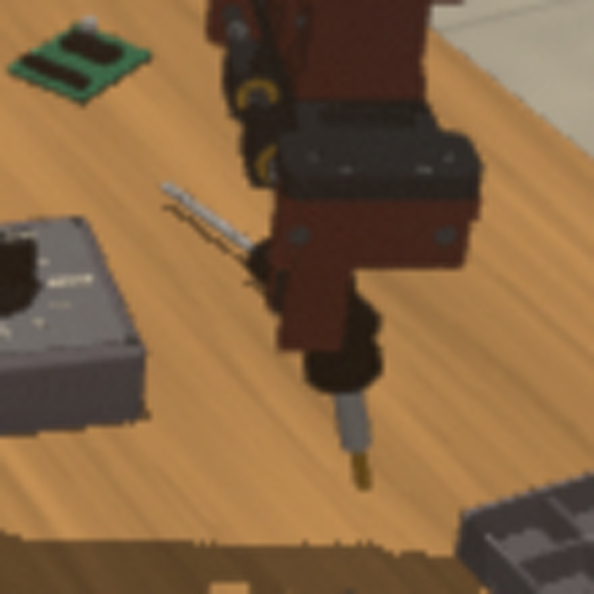

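Run:
```python
from h import *
np.set_printoptions(precision=2,suppress=True)
o=dict(ee_pos=np.array([550.2,-266.4,206.7]),orientation=np.array([-2.607126,-1.745208,.0353]))
pts=[]
for nm,(a,b) in dict(tip=(363,488),pl_sh=(356,450),sh_mid=(352,422),sh_top=(348,395),collar=(344,372)).items():
    p=toolplane((298+a/5.4,168+b/5.4),o);pts.append(p[1:]);print(nm,p)
pts=np.array(pts);v=pts[0]-pts[3];print(np.linalg.norm(v))
print(np.degrees(np.arctan(np.polyfit(pts[:,1],pts[:,0],1)[0])))
v=pts[0]-[0,-19];print(np.linalg.norm(v),np.degrees(np.arctan2(*v)))
```

```text
tip [-0.   32.81 76.53]
pl_sh [ 0.   27.83 57.77]
sh_mid [ 0.   24.66 44.18]
sh_top [ 0.   21.6  31.25]
collar [ 0.   18.8  20.38]
46.64970669227294
13.881982301689234
101.01182677815297 18.956442083859816
```

```bash
python3 -c "
from h import *
o=get_obs();a=get_image('wrist');print(o['ee_pos'].tolist(),o['orientation'].tolist());save('w10',a)
c=cv2.resize(a[170:320,210:350],None,fx=4,fy=4,interpolation=cv2.INTER_CUBIC);save('w10z',np.clip((c/255.)**.5*255,0,255).astype(np.uint8))
def pt(q):
    p=camera_params('wrist');T=p['T_tool_cam'];q=T[:3,:3].T@(np.array(q)-T[:3,3]);q=p['K']@q;return q[:2]/q[2]
for ph,y0 in [(14,9),(19,0),(20.6,0)]:
    s,c=np.sin(np.radians(ph)),np.cos(np.radians(ph))
    for nm,l,hw in [('tip',-100,0),('collarTopfar',-34,15),('collarfar bot',-40,15),('htopA',36,9),('htopB',36,-9)]:
        q=[0,y0+-l*s+hw*c,-19-l*c-hw*s];u=pt(q);print(ph,nm,np.round(q,1),u.round(1),((u-[210,170])*4).round())
"
```

```text
[550.1629022966135, -266.3737171617375, 206.81977617067432] [-2.60749272241716, -1.7445822240741522, 0.035400832261214356]
14 tip [ 0.  33.2 78. ] [282.  257.7] [288. 351.]
14 collarTopfar [ 0.  31.8 10.4] [282.3 305. ] [289. 540.]
14 collarfar bot [ 0.  33.2 16.2] [282.3 301.9] [289. 528.]
14 htopA [  0.    9.  -56.1] [283.  347.1] [292. 708.]
14 htopB [  0.   -8.4 -51.8] [283.  294.7] [292. 499.]
19 tip [ 0.  32.6 75.6] [282.  258.2] [288. 353.]
19 collarTopfar [ 0.  25.3  8.3] [282.3 296. ] [289. 504.]
19 collarfar bot [ 0.  27.2 13.9] [282.3 294.1] [289. 496.]
19 htopA [  0.   -3.2 -56. ] [283.1 315.1] [292. 581.]
19 htopB [  0.  -20.2 -50.1] [283.1 260.8] [292. 363.]
20.6 tip [ 0.  35.2 74.6] [282.  262.2] [288. 369.]
20.6 collarTopfar [ 0.  26.   7.5] [282.3 298. ] [289. 512.]
20.6 collarfar bot [ 0.  28.1 13.2] [282.3 296.3] [289. 505.]
20.6 htopA [  0.   -4.2 -55.9] [283.1 312.2] [292. 569.]
20.6 htopB [  0.  -21.1 -49.5] [283.  257.7] [292. 351.]
```

View pics/w10z.png

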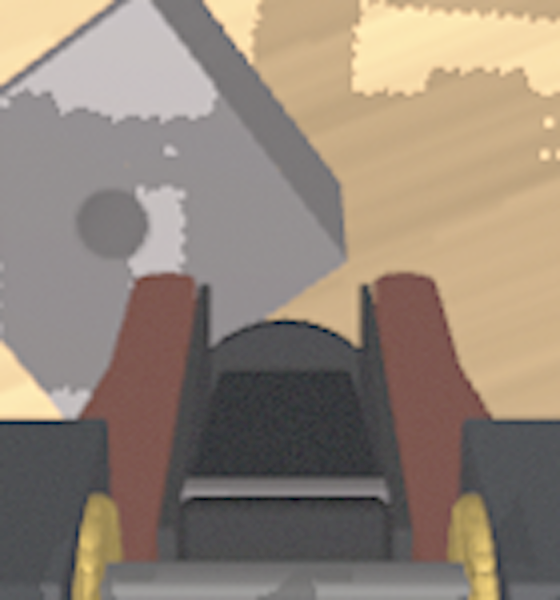

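```bash
python3 -c "
from h import *
p=camera_params('wrist');T=p['T_tool_cam'];K=p['K']
def bp(r,wpx,w=18):
    d=358.77*w/wpx;q=np.array([0,(170+r/4-K[1,2])/K[1,1]*d,d]);return T[:3,:3]@q+T[:3,3]
for r0,w0 in [(480,202),(497,207)]:
  a=bp(r0,w0/4);b=bp(372,140/4);print(a,b,np.linalg.norm(a-b),np.degrees(np.arctan2(*(b-a)[1:])))
# least squares: known phi, y0, zg with rows only
from scipy.optimize import least_squares
def pt(q):
    q=T[:3,:3].T@(np.array(q)-T[:3,3]);q=K@q;return ((q[:2]/q[2])[1]-170)*4
def f(x,rt):
    ph,y0,zg=x;s,c=np.sin(ph),np.cos(ph)
    P=lambda z,hw:pt([0,y0-(z-zg)*s+hw*c,-19-(z-zg)*c-hw*s])
    return [P(136,-9)-rt,P(66,-9)-372,P(66,-15)-320]
for rt in (480,490,497):
  r=least_squares(lambda x:f(x,rt),[.3,0,100],x_scale=[.1,1,10]);print(rt,np.degrees(r.x[0]),r.x[1:],r.fun)
"
```

```text
[ -0.7696183   -7.43842751 -46.51506228] [-0.80916575  6.48092798  8.38338729] 56.63558763081045 14.227374727598004
[ -0.76734212  -7.50091916 -49.69453687] [-0.80916575  6.48092798  8.38338729] 59.73725029905604 13.535972602466476
480 18.004777141706043 [ 5.07239512 74.28249507] [0. 0. 0.]
490 17.46744122181177 [ 5.14090543 74.23296022] [ 2.27373675e-13  0.00000000e+00 -1.13686838e-13]
497 17.092287699170548 [ 5.18658648 74.19072625] [-2.27373675e-13  0.00000000e+00 -1.13686838e-13]
```

```bash
python3 -c "
from h import *
o=get_obs();M=R.from_rotvec(o['orientation']).as_matrix()
tip=o['ee_pos']+M@[0,33,77];print('tip',tip)
h=onz('wrist',(210+112/4,170+222/4),65,o);print('hole',h)
t=o['ee_pos']+(np.array([561,-316,100])-tip);t[2]=o['ee_pos'][2]+100-tip[2];delta(t)"
```

```text
tip [ 579.20711849 -279.79514362  129.64746985]
hole [ 559.91483457 -315.25018      65.        ]
t 16.05 pos [ 550.3 -266.5  207.1] yaw 1.179 z-axis [-0.0206 -0.0094 -0.9997] w 18.1 F [-0.5 -0.6 -0.5]
shift cm [-3.99 -0.25  3.04] turn None
```

Emit:
arm_command([
  [[-2,-0.1,0.5],0],
  [[-1.6,-0.1,1.5],0],
  [[-0.3,0,1.2],0],
  [[0,0,0],0],
])

```text
t: 16.45
ee_pos: [532.3, -303.0, 173.2]
orientation: [-2.61, -1.741, 0.034]
ft_force: [-0.4, 0.0, -1.5]
width: 17.9
```

```bash
python3 -c "
from h import *
o=get_obs();M=R.from_rotvec(o['orientation']).as_matrix()
tip=o['ee_pos']+M@[0,33,77];print('tip',tip)
delta(o['ee_pos']+np.array([560.3,-315.5,50])-tip)
b=get_image('side');u,v=proj('side',tip).astype(int);print(proj('side',tip),proj('side',[560.3,-315.5,65]));save('s6',cv2.resize(b[v-40:v+50,u-45:u+45],None,fx=6,fy=6,interpolation=cv2.INTER_CUBIC))"
```

```text
tip [ 561.2146453  -316.39553045   95.69874502]
t 16.45 pos [ 532.3 -303.   173.2] yaw 1.177 z-axis [-0.0204 -0.0089 -0.9998] w 17.9 F [-0.4  0.  -1.5]
shift cm [ 0.12 -0.05  4.57] turn None
[366.00553416 283.59671471] [363.86132287 294.30769483]
```

View pics/s6.png

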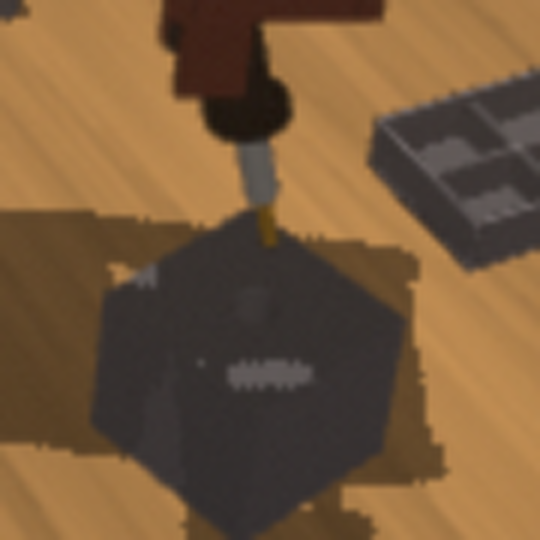

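Emit:
arm_command([
  [[0.1,-0.1,1.2],0],
  [[0,0,1.5],0],
  [[0,0,1.2],0],
  [[0,0,0.4],0],
  [[0,0,0],0],
])

```text
t: 17.0
ee_pos: [531.9, -300.4, 126.7]
orientation: [-2.609, -1.743, 0.034]
ft_force: [0.7, -0.5, -0.8]
width: 18.1
```

```bash
python3 -c "
from h import *
o=get_obs();M=R.from_rotvec(o['orientation']).as_matrix()
tip=o['ee_pos']+M@[0,33,77];print('tip',tip)
delta(o['ee_pos']+np.array([560.3,-315.5,50])-tip)
b=get_image('side');u,v=proj('side',tip).astype(int);save('s7',cv2.resize(b[v-55:v+35,u-45:u+45],None,fx=6,fy=6,interpolation=cv2.INTER_CUBIC))"
```

```text
tip [ 560.79372655 -313.74262596   49.23441657]
t 17.0 pos [ 531.9 -300.4  126.7] yaw 1.178 z-axis [-0.0201 -0.0086 -0.9998] w 18.1 F [ 0.7 -0.5 -0.8]
shift cm [-0.18  0.02 -0.07] turn None
```

View pics/s7.png

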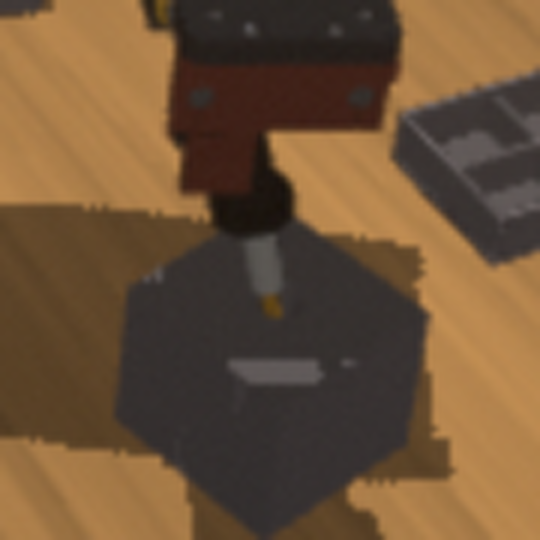

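Emit:
arm_command([
  [[-0.1,-0.4,0],0],
  [[-0.05,-0.5,0],0],
  [[0,-0.5,0],0],
  [[0,-0.4,0],0],
  [[0,0,0],0],
  [[0,0,0],0],
])

```text
t: 17.65
ee_pos: [523.2, -299.0, 133.0]
orientation: [2.598, 1.734, -0.013]
ft_force: [-0.2, -0.5, -0.5]
width: 17.8
```

```bash
cat > m.py <<'E'
from h import *
import sys
n=sys.argv[1]
o=get_obs();M=R.from_rotvec(o['orientation']).as_matrix()
np.set_printoptions(precision=4,suppress=True)
print(o['t'],o['ee_pos'].tolist(),o['orientation'].tolist(),'zax',M[:,2],'F',o['ft_force'].round(1))
b=get_image('side');u,v=proj('side',o['ee_pos']+M@[0,20,30]).astype(int);print('crop origin',u-50,v-50)
save('s'+n,cv2.resize(b[v-50:v+50,u-50:u+50],None,fx=6,fy=6,interpolation=cv2.INTER_CUBIC))
a=get_image('wrist');c=cv2.resize(a[170:320,210:350],None,fx=4,fy=4,interpolation=cv2.INTER_CUBIC);save('w'+n,np.clip((c/255.)**.5*255,0,255).astype(np.uint8))
E
python3 m.py 20
```

```text
17.65 [523.1692664240675, -299.04582717083406, 133.03716182021486] [2.5976843302236223, 1.734242326875597, -0.01317823451106332] zax [ 0.0031 -0.0198 -0.9998] F [-0.2 -0.5 -0.5]
crop origin 306 230
```

View pics/s20.png

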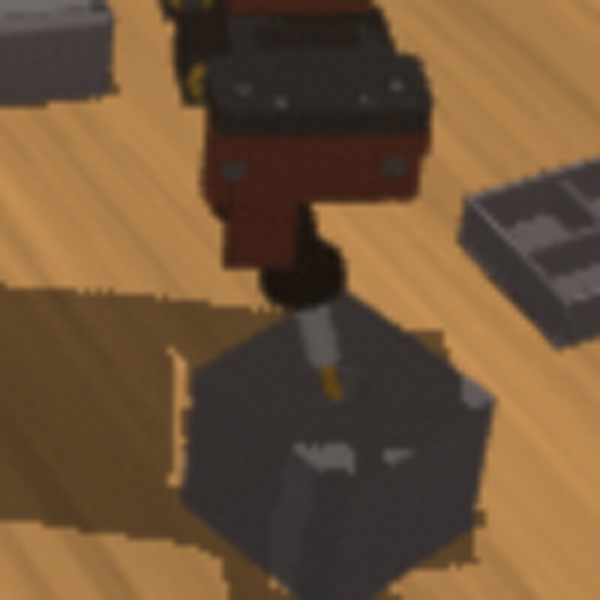

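View pics/w20.png

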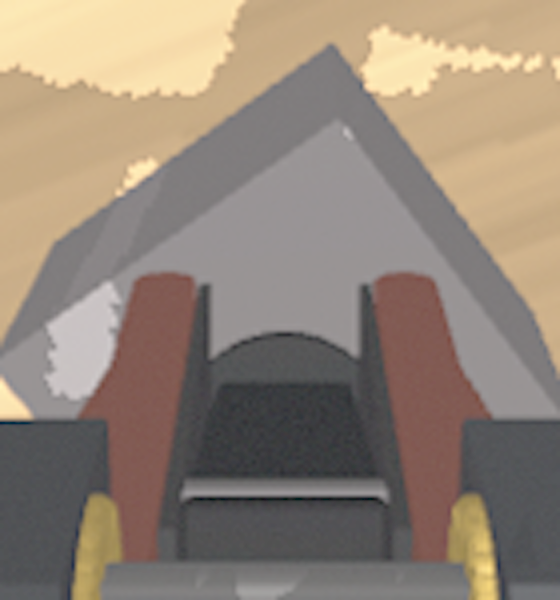

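Emit:
arm_command([
  [[0,-0.4,0.3],0],
  [[0,-0.6,0.3],0],
  [[0,-0.6,0.2],0],
  [[0,-0.5,0.1],0],
  [[0,-0.4,0],0],
  [[0,0,0],0],
])

```text
t: 18.35
ee_pos: [507.1, -292.6, 127.1]
orientation: [2.583, 1.724, 0.004]
ft_force: [1.9, -1.1, 1.1]
width: 17.9
```

```bash
python3 m.py 21
```

```text
18.35 [507.0580654501616, -292.6370821895761, 127.07221813967112] [2.5830901504660684, 1.7239858719552419, 0.0037014407432244137] zax [ 0.022  -0.0286 -0.9993] F [ 1.9 -1.1  1.1]
crop origin 297 232
```

View pics/s21.png

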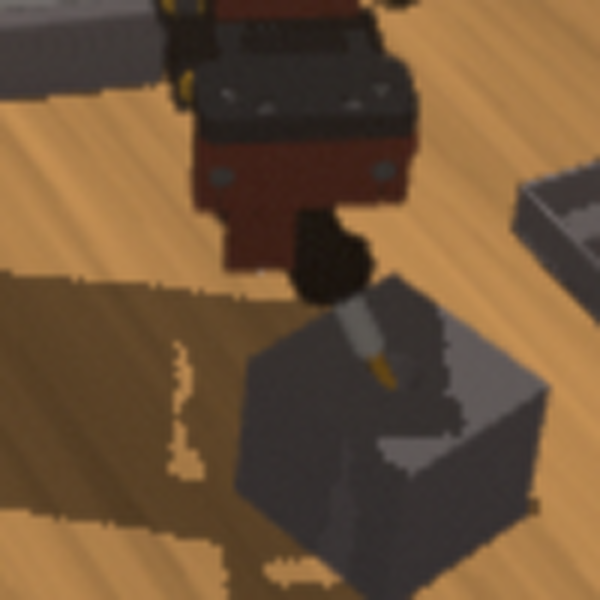

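View pics/w21.png

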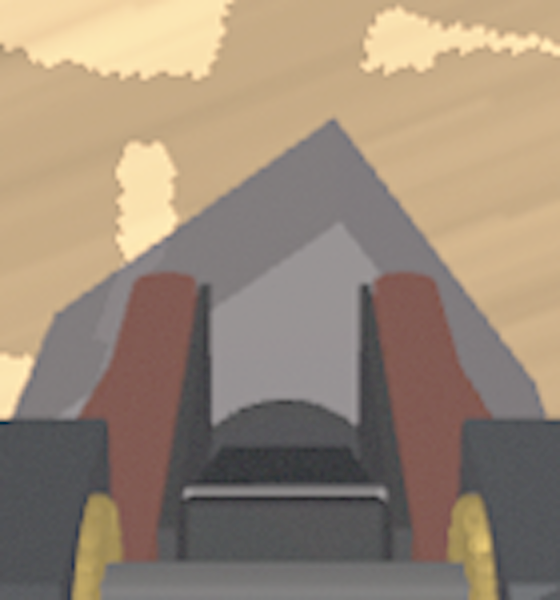

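Emit:
arm_command([
  [[0,0,-1.5],0],
  [[0,0,-2.5],0],
  [[0,0,-2.5],0],
  [[0,0,-1.5],0],
  [[0,0,0],0],
  [[0,0,0],0],
])

```text
t: 19.05
ee_pos: [497.0, -286.8, 208.0]
orientation: [2.6, 1.735, -0.015]
ft_force: [-0.8, 0.2, -0.6]
width: 18.1
```

```bash
python3 m.py 22
```

```text
19.05 [496.96225944884793, -286.8209442767446, 208.0499617768819] [2.5997029848843236, 1.7350428269658407, -0.015186137074070929] zax [ 0.0008 -0.0187 -0.9998] F [-0.8  0.2 -0.6]
crop origin 295 202
```

View pics/s22.png

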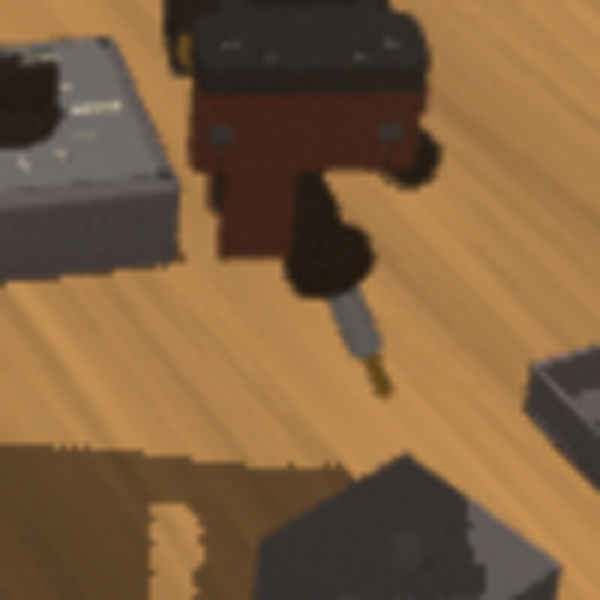

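View pics/w22.png

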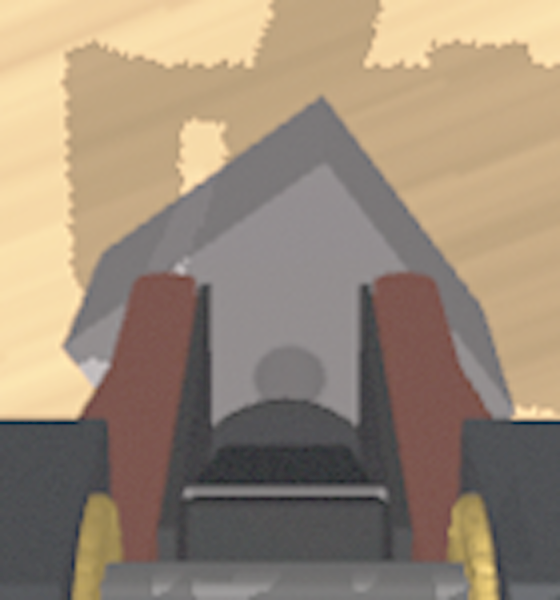

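```bash
cat > ax.py <<'E'
from h import *
np.set_printoptions(precision=2,suppress=True)
def axis(o,cr,pix,s=6.):
    P=[];M=R.from_rotvec(o['orientation']).as_matrix()
    for a,b in pix:
        p=toolplane((cr[0]+a/s,cr[1]+b/s),o);P.append(p[1:])
    P=np.array(P);print(P)
    sl,ic=np.polyfit(P[:,1],P[:,0],1);ph=np.arctan(sl)
    print('phi tool',np.degrees(ph),'y at -19',sl*-19+ic,'y at -40',sl*-40+ic,'tip-collar len',np.linalg.norm(P[0]-P[-1]))
    w=M@np.array([0,np.sin(ph),np.cos(ph)]);return w,P
E
python3 - <<'E'
from ax import *
o=dict(ee_pos=np.array([496.96,-286.82,208.05]),orientation=np.array([2.599703,1.735043,-.015186]))
w,P=axis(o,(295,202),[(385,394),(372,356),(357,323),(343,292),(330,260)])
hx=np.array([np.cos(-.387),np.sin(-.387),0]);hy=np.array([-hx[1],hx[0],0])
print(w,'tilt x',np.degrees(np.arctan2(w@hx,-w[2])),'tilt y',np.degrees(np.arctan2(w@hy,-w[2])))
E
```

```text
[[51.8  70.33]
 [45.91 53.69]
 [39.64 39.45]
 [33.86 26.27]
 [28.47 12.88]]
phi tool 22.382054197373694 y at -19 15.424140639137878 y at -40 6.776259138538688 tip-collar len 62.000018093912395
[ 0.35 -0.16 -0.92] tilt x 22.83441449154656 tilt y -1.1384067533862283
```

```bash
python3 -c "
import cv2;im=cv2.imread('pics/s22.png')[230:420,270:430];cv2.imwrite('pics/z22.png',cv2.resize(im,None,fx=3.1,fy=3.1,interpolation=cv2.INTER_CUBIC))"
```

```text
(no output)
```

View pics/z22.png

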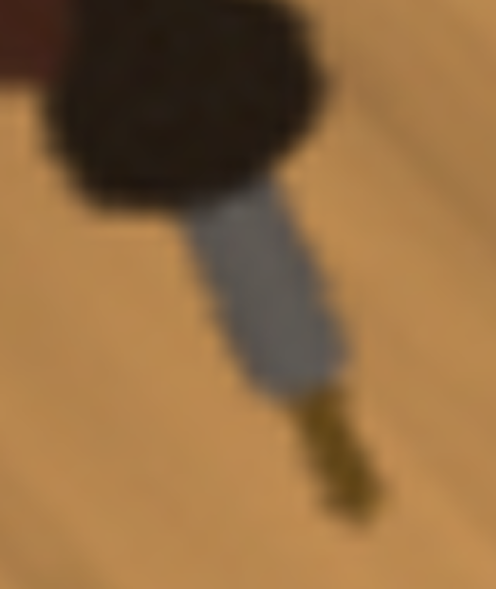

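```bash
cat > go.py <<'E'
from h import *
import sys
h=float(sys.argv[1]); ty,tz=float(sys.argv[2]),float(sys.argv[3]); off=[float(x) for x in sys.argv[4:7]] if len(sys.argv)>4 else [0,0,0]
pad=np.array([508.7,219.5,51.7])+off; yaw=1.185
hx=np.array([np.sin(yaw),-np.cos(yaw),0]);hy=np.array([np.cos(yaw),np.sin(yaw),0]);n=-np.sin(.35)*hx+np.array([0,0,np.cos(.35)])
o=get_obs();M=R.from_rotvec(o['orientation']).as_matrix();tip=o['ee_pos']+M@[0,ty,tz]
e=tip-pad;print('tip',tip.round(1),'rel pad: upslope',(e@(np.cos(.35)*hx+np.array([0,0,np.sin(.35)]))).round(1),'hy',(e@hy).round(1),'n',(e@n).round(1))
z=M[:,2];print('tool tilt hx,hy deg',np.degrees([z@hx,z@hy]).round(2))
delta(o['ee_pos']+pad+h*n-tip,yaw)
print('normal in tool cm per cm',(M.T@n).round(3))
E
python3 go.py 60 51.8 70.3
```

```text
tip [ 545.  -308.   137.7] rel pad: upslope 247.6 hy -475.1 n 1.1
tool tilt hx,hy deg [ 0.44 -0.97]
t 19.15 pos [ 497.1 -286.9  207.5] yaw 1.177 z-axis [ 8.000e-04 -1.860e-02 -9.998e-01] w 17.8 F [-0.4 -0.  -1.5]
shift cm [ 47.35 -25.67   1.96] turn -0.45861135057330726
normal in tool cm per cm [-0.019 -0.336 -0.942]
```

Emit:
arm_command([
  [[2.5,-1.4,0],0],
  [[4,-2.2,0],0],
  [[4,-2.2,0],0],
  [[4,-2.2,0],0],
  [[4,-2.2,0],0],
  [[4,-2.2,0],0],
  [[4,-2.2,0],0],
  [[4,-2.2,0],0],
  [[4,-2.2,0],0],
  [[4,-2.2,0],-0.3],
  [[3,-1.6,0],0],
  [[1.5,-0.8,0],0],
  [[0,0,0],0],
])

```text
t: 20.45
ee_pos: [433.8, 217.0, 186.7]
orientation: [2.608, 1.743, -0.048]
ft_force: [0.0, -0.3, -0.7]
width: 17.7
```

```bash
python3 go.py 50 51.8 70.3
```

```text
tip [480.  195.8 115.7] rel pad: upslope 5.4 hy -32.8 n 66.2
tool tilt hx,hy deg [-0.79 -1.6 ]
t 20.45 pos [433.8 217.  186.7] yaw 1.179 z-axis [-0.0232 -0.0208 -0.9995] w 17.7 F [ 0.  -0.3 -0.7]
shift cm [3.32 0.06 1.61] turn -0.3525798950288733
normal in tool cm per cm [-0.028 -0.356 -0.934]
```

Emit:
arm_command([
  [[1.5,0,0.5],-0.3],
  [[1.3,0,0.7],0],
  [[0.4,0,0.3],0],
  [[0,0,0],0],
])

```text
t: 20.85
ee_pos: [446.0, 246.1, 167.4]
orientation: [2.604, 1.749, -0.055]
ft_force: [-0.1, -0.1, 0.3]
width: 18.1
```

```bash
python3 go.py 50 51.8 70.3; python3 m.py 30
```

```text
tip [492.1 224.9  96.4] rel pad: upslope -1.0 hy -1.2 n 47.9
tool tilt hx,hy deg [-0.92 -1.81]
t 20.85 pos [446.  246.1 167.4] yaw 1.183 z-axis [-0.0267 -0.0232 -0.9994] w 18.1 F [-0.1 -0.1  0.3]
shift cm [ 0.12  0.02 -0.24] turn -0.11359356535993186
normal in tool cm per cm [-0.03  -0.358 -0.933]
20.85 [446.0395643429348, 246.148215267833, 167.4426598419419] [2.604064076629273, 1.7487847922440414, -0.05508090604019953] zax [-0.0267 -0.0232 -0.9994] F [-0.1 -0.1  0.3]
crop origin 179 109
```

View pics/s30.png

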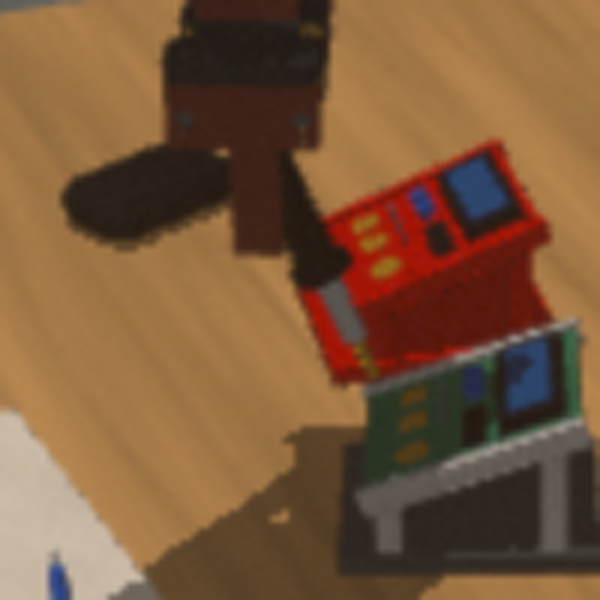

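View pics/w30.png

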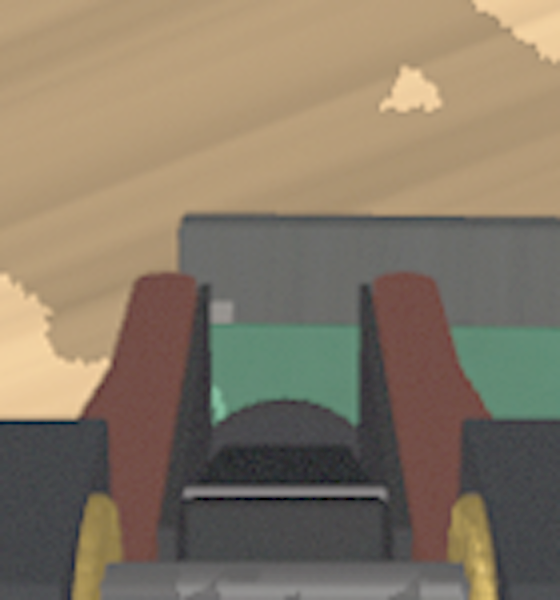

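```bash
python3 - <<'E'
from ax import *
o=dict(ee_pos=np.array([446.04,246.15,167.44]),orientation=np.array([2.604064,1.748785,-.055081]))
w,P=axis(o,(179,109),[(372,377),(363,352),(353,335),(344,312),(334,287)])
yaw=1.185;hx=np.array([np.sin(yaw),-np.cos(yaw),0]);hy=np.array([np.cos(yaw),np.sin(yaw),0])
print('tilt x',np.degrees(np.arctan2(w@hx,-w[2])),'y',np.degrees(np.arctan2(w@hy,-w[2])))
M=R.from_rotvec(o['orientation']).as_matrix();f=lambda p:((proj('side',p)-[179,109])*6).round(1)
pad=np.array([508.7,219.5,51.7]);n=-np.sin(.35)*hx+np.array([0,0,np.cos(.35)]);up=np.cos(.35)*hx+np.array([0,0,np.sin(.35)])
print('pad',f(pad),'tip pred',f(o['ee_pos']+M@[0,51.8,70.3]),'pads',f(pad+24*hy),f(pad+52*hy) )
c=pad+30*up+24*hy
for a,b in [(-56,-47),(56,-47),(-56,47),(56,47)]: print('corner',f(c+a*up+b*hy))
# expected image slope of normal at tip
T=o['ee_pos']+M@[0,51.8,70.3];d=f(T+60*n)-f(T);print('normal img slope',d,d[0]/d[1])
for th in (18,20,22,24):
    q=np.cos(np.radians(th))*np.array([0,0,1])-np.sin(np.radians(th))*hx; d=f(T+60*q)-f(T);print(th,d[0]/d[1])
E
python3 -c "
import cv2;im=cv2.imread('pics/s30.png')[240:400,280:440];cv2.imwrite('pics/z30.png',cv2.resize(im,None,fx=3.5,fy=3.5,interpolation=cv2.INTER_CUBIC))"
```

```text
[[51.33 70.6 ]
 [47.25 57.25]
 [42.68 48.25]
 [38.66 36.17]
 [34.23 23.16]]
phi tool 20.17334548330786 y at -19 18.550075159743066 y at -40 10.834669581960316 tip-collar len 50.42573601992016
tilt x 19.26285151473738 y -1.848114383223983
pad [411.8 455. ] tip pred [373.  376.4] pads [412.1 429.7] [412.5 401. ]
corner [360.8 496.4]
corner [580.8 424.5]
corner [364.8 398. ]
corner [573.2 328.9]
normal img slope [ -47.9 -104.9] 0.45662535748331734
18 0.4105461393596989
20 0.45567206863679716
22 0.5029013539651839
24 0.5510805500982323
```

View pics/z30.png

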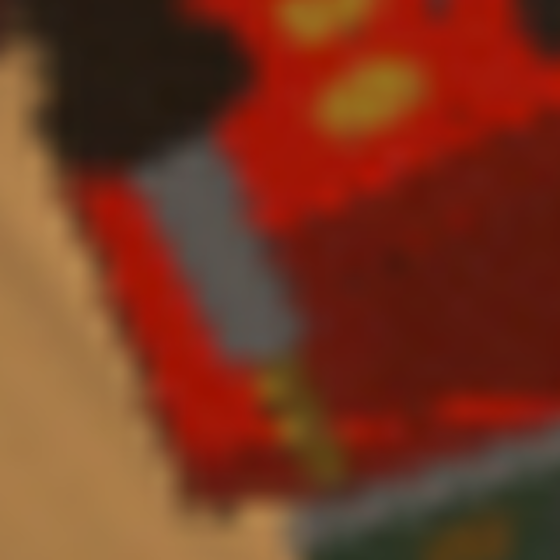

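```bash
python3 go.py 12 51.6 70.4
```

```text
tip [491.7 224.6  96.7] rel pad: upslope -1.1 hy -1.6 n 48.4
tool tilt hx,hy deg [-0.91 -1.79]
t 20.95 pos [445.8 245.8 167.9] yaw 1.183 z-axis [-0.0265 -0.023  -0.9994] w 17.8 F [-1.   0.3 -1.4]
shift cm [0.27 1.41 3.35] turn -0.12531300197617617
normal in tool cm per cm [-0.03  -0.358 -0.933]
```

Emit:
arm_command([
  [[0.1,0.4,1.0],0],
  [[0.1,0.4,1.0],0],
  [[0.1,0.3,0.7],0],
  [[0,0.1,0.2],0],
  [[0,0,0],0],
])

```text
t: 21.45
ee_pos: [458.5, 241.4, 136.1]
orientation: [2.606, 1.745, -0.055]
ft_force: [-0.2, -0.0, -1.2]
width: 17.5
```

```bash
python3 go.py 0 51.6 70.4; python3 m.py 31
```

```text
tip [504.3 220.1  64.9] rel pad: upslope 0.5 hy -1.1 n 13.9
tool tilt hx,hy deg [-0.91 -1.81]
t 21.45 pos [458.5 241.4 136.1] yaw 1.181 z-axis [-0.0267 -0.0233 -0.9994] w 17.5 F [-0.2 -0.  -1.2]
shift cm [0.15 0.45 1.31] turn -0.25547562958805603
normal in tool cm per cm [-0.031 -0.358 -0.933]
21.45 [458.46013095454595, 241.41860654446634, 136.08985709895447] [2.606083641037914, 1.7454667199607947, -0.05507423932096412] zax [-0.0267 -0.0233 -0.9994] F [-0.2 -0.  -1.2]
crop origin 184 118
```

View pics/s31.png

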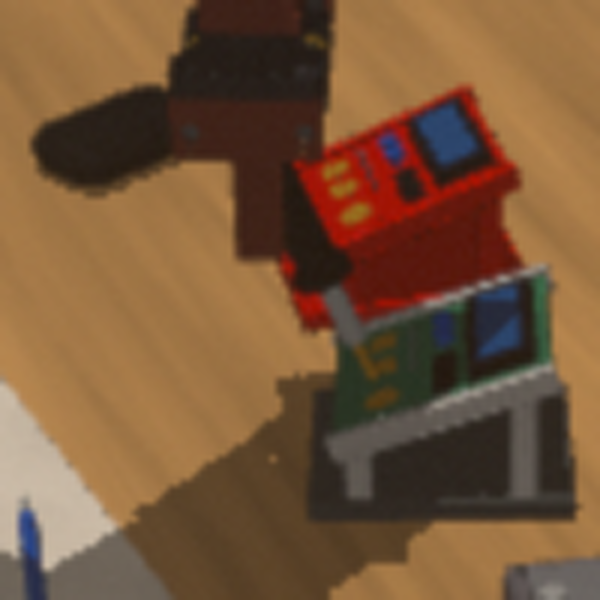

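Emit:
arm_command([
  [[0.1,0.2,0.5],0],
  [[0.05,0.15,0.4],0],
  [[0,0,0],0],
  [[0,0,0],0],
])

```text
t: 21.95
ee_pos: [462.6, 241.9, 127.4]
orientation: [2.605, 1.746, -0.052]
ft_force: [-0.5, 0.6, -0.9]
width: 17.9
```

```bash
cat >> m.py <<'E'
yaw=1.185;hx=np.array([np.sin(yaw),-np.cos(yaw),0]);n=-np.sin(.35)*hx+np.array([0,0,np.cos(.35)])
F=[];
for i in range(int(sys.argv[2]) if len(sys.argv)>2 else 0):
    F.append(get_obs()['ft_force']);get_image('top')
if F: F=np.array(F);print('F mean',F.mean(0).round(2),'along n',(F@n).round(2))
E
python3 go.py 0 51.6 70.4; python3 m.py 32 4
```

```text
tip [508.6 220.7  56.3] rel pad: upslope 1.1 hy 1.1 n 4.5
tool tilt hx,hy deg [-0.84 -1.72]
t 21.95 pos [462.6 241.9 127.4] yaw 1.181 z-axis [-0.0248 -0.0223 -0.9994] w 17.9 F [-0.5  0.6 -0.9]
shift cm [-0.09  0.06  0.46] turn -0.2194413561050696
normal in tool cm per cm [-0.03  -0.356 -0.934]
21.95 [462.63511863135517, 241.87896127610404, 127.39173292106781] [2.605358889108899, 1.746230002675311, -0.05182941513369338] zax [-0.0248 -0.0223 -0.9994] F [-0.5  0.6 -0.9]
crop origin 186 120
F mean [-0.38  0.13 -1.16] along n [-0.95 -1.13 -0.56 -1.17]
```

View pics/s32.png

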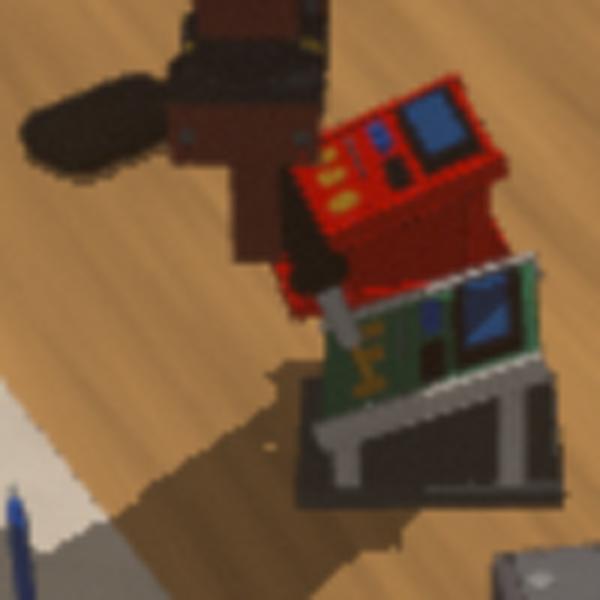

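Emit:
arm_command([
  [[-0.05,0.05,0.3],0],
  [[0,0.05,0.2],0],
  [[0,0,0],0],
  [[0,0,0],0],
])

```text
t: 22.65
ee_pos: [463.7, 241.0, 122.7]
orientation: [2.605, 1.746, -0.05]
ft_force: [0.0, -0.9, 0.9]
width: 17.8
```

```bash
python3 go.py 0 51.6 70.4; python3 m.py 33 4;python3 -c "
import cv2;im=cv2.imread('pics/s33.png')[240:440,270:470];cv2.imwrite('pics/z33.png',cv2.resize(im,None,fx=3,fy=3,interpolation=cv2.INTER_CUBIC))"
```

```text
tip [509.8 219.9  51.6] rel pad: upslope 0.8 hy 0.7 n -0.4
tool tilt hx,hy deg [-0.78 -1.66]
t 22.65 pos [463.7 241.  122.7] yaw 1.181 z-axis [-0.0235 -0.0218 -0.9995] w 17.8 F [ 0.  -0.9  0.9]
shift cm [-0.07 -0.09 -0.01] turn -0.21692378226297854
normal in tool cm per cm [-0.029 -0.356 -0.934]
22.65 [463.71120573365425, 241.00841868853215, 122.65220409225716] [2.605108940417106, 1.7461856640556812, -0.04969540230671286] zax [-0.0235 -0.0218 -0.9995] F [ 0.  -0.9  0.9]
crop origin 186 122
F mean [-0.33 -0.08  0.95] along n [1.83 0.89 0.79 0.45]
```

View pics/z33.png

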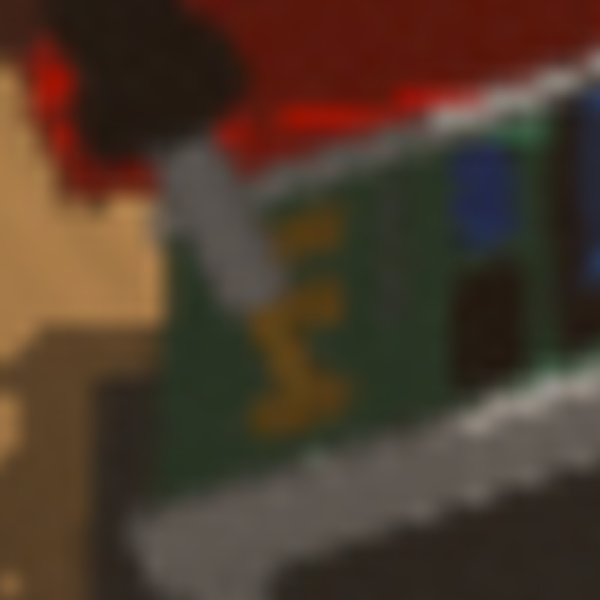

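Emit:
arm_command([
  [[0,0.08,0.22],0],
  [[0,0.06,0.16],0],
  [[0,0,0],0],
  [[0,0,0],0],
])

```text
t: 23.35
ee_pos: [465.1, 240.4, 118.8]
orientation: [2.605, 1.746, -0.049]
ft_force: [-1.9, 0.3, 2.3]
width: 18.1
```

```bash
python3 go.py 0 51.6 70.4; python3 m.py 34 6;python3 -c "
import cv2;im=cv2.imread('pics/s34.png')[240:440,270:470];cv2.imwrite('pics/z34.png',cv2.resize(im,None,fx=3,fy=3,interpolation=cv2.INTER_CUBIC))"; python3 go.py 0 51.6 70.4
```

```text
tip [511.2 219.2  47.7] rel pad: upslope 0.9 hy 0.7 n -4.5
tool tilt hx,hy deg [-0.76 -1.66]
t 23.35 pos [465.1 240.4 118.8] yaw 1.181 z-axis [-0.0232 -0.0218 -0.9995] w 18.1 F [-1.9  0.3  2.3]
shift cm [-0.08 -0.25 -0.39] turn -0.2068745885365483
normal in tool cm per cm [-0.028 -0.355 -0.934]
23.35 [465.0962325171271, 240.37107533898873, 118.7901309449679] [2.604797689339753, 1.7463186315767858, -0.04923220720213462] zax [-0.0232 -0.0218 -0.9995] F [-1.9  0.3  2.3]
crop origin 187 123
F mean [-0.4  -0.22  1.83] along n [1.69 1.84 1.95 2.35 1.65 1.46]
tip [511.2 219.3  47.8] rel pad: upslope 0.9 hy 0.7 n -4.5
tool tilt hx,hy deg [-0.76 -1.65]
t 23.75 pos [465.1 240.4 118.8] yaw 1.181 z-axis [-0.0231 -0.0218 -0.9995] w 18.0 F [-1.   0.1  2.2]
shift cm [-0.08 -0.24 -0.39] turn -0.20381685732468488
normal in tool cm per cm [-0.028 -0.355 -0.934]
```

View pics/z34.png

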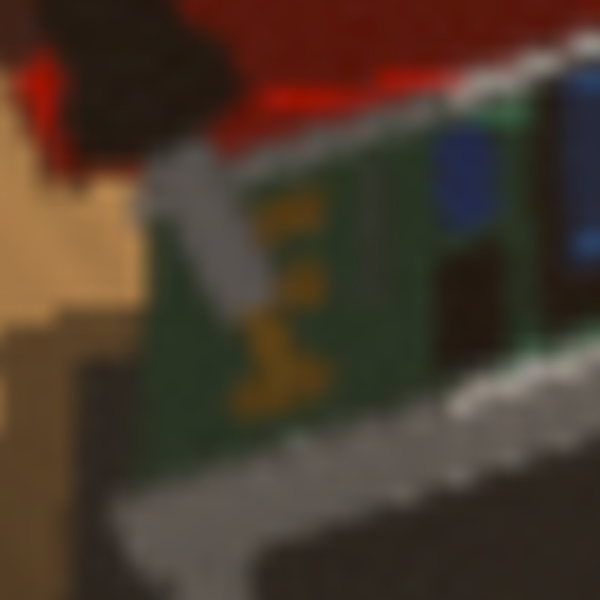

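```bash
python3 -c "
from h import *
o=get_obs();print(o['t'],o['ee_pos'],o['width'],abs(o['qvel']).max());save('tend',get_image('top'));o=get_obs();print(o['ee_pos'],o['ft_force'])"
```

```text
23.75 [465.0586588  240.38723884 118.82794141] 17.9605928563598 0.0014437495015527805
[465.06605326 240.36370631 118.82950685] [-0.68605097 -0.039601    2.47954151]
```

View pics/tend.png

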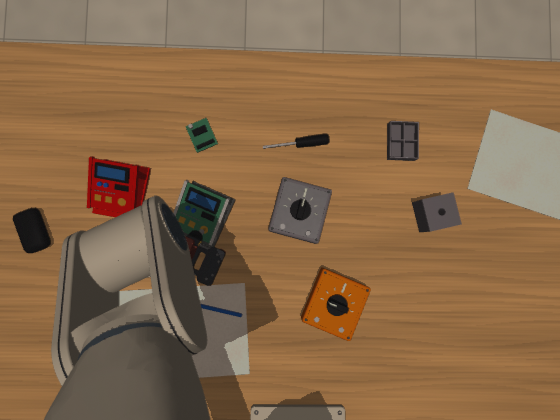

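The arm is still. In the top picture the knob pointer is on the long mark at (304,193), the stand at (437,212) is empty, and the loose things that the arm leaves in view have not moved. I'm handing the job in.

```bash
python3 -c "
from workcell import *
print(close_job())"
```

```text
the job is handed in; nothing more can be done
None
```

I turned the grey box's knob to the long mark, then took the probe from its stand. I pressed its tip on the round pad, and the arm was holding it there when I handed the job in at about 24 s (no verdict is reported).

The tool can't tilt, so I turned the probe about 20° between the fingers by levering its tip against the rim of the stand's hole. That took two goes. The probe also slid sideways in the jaws, so its handle is held off-centre, but it did not visibly move after that.

What the last checks showed:
- **Knob:** the pointer lined up with the long mark in the wrist picture after release, and still did in the last top picture.
- **Tip position:** about 1 mm from the pad centre by my estimate, and it looks central in the side view.
- **Squareness:** across the slope, the probe leans about 1.7° sideways, from the tool's own tilt. Along the slope, the side picture just above the pad gave 19–20° against the board's 20°, but a measurement before the move to the board gave about 21.5°, so I count that as good to 1–2°.
- **Spring:** pushed in about 6.5 mm. Force alone gave 5.9 mm, the earlier force plus the advance gave 7.2 mm, and the visible plunger length gave about 6.5 mm.
- **Stillness:** the arm's position changed by less than 0.1 mm between the last readings. The loose things in the last top picture had not moved, though the arm's shadow covers part of the pen.

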